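# Set the rinsed carvers and mixing beaker out to drain

### The arm

A 7-joint arm with a two-finger parallel gripper is mounted at the origin on the work surface. World frame = base frame: x ahead of the robot, y to its left, z up, the work surface at z = 0. Lengths are in m, angles in rad, forces in N, time in s.
With the tool pointing down it reaches from about 0.35 to 0.9 m from the base axis. Payload 8.1 kg.
Tool frame: the origin (TCP) lies on the centre line of the jaws, within the pads' length; the fingertips stand r.tip_extent ahead of it and the grasp point (between the pads) lies 11 mm behind it (r.tip_extent is the distance from the TCP to the fingertips, in m); z points along the fingers, y is the line along which they close (so a half turn about z gives the same grasp; the last joint's range is limited). The gripper opens to 92 mm and grips with 3 to 60 N. Pads are 19 mm wide; open, the fingers measure 130 mm over their backs; the gripper's body (75 mm by 190 mm) begins 47 mm behind the grasp point.
Start: joints at [1.128, 0.434, 0.025, 1.573, -0.012, 1.134, -0.075], TCP at [0.208, -0.589, 0.235] pointing down, gripper open.
Joint ranges: [-2.62, 2.62], [-0.44, 2.09], [-1.27, 1.32], [0.08, 2.57], [-1.32, 4.46], [0.12, 2], [-2.74, 2.74]. Speed limits (rad/s): [2.22, 2.22, 3.01, 3.01, 3.14, 3.14, 3.14].

### API

Orientations are given as a unit quaternion [x, y, z, w].
In Python, from plant import telemetry, vision, finish_job, r gives the robot as it stands.
- The arm moves only by the tool apply_moves, never from a script. Its arguments are lists of equal length, an entry for each row: "dr": the turn, a rotation vector about the tool's x, y, z scaled (see below), a list of three; "dp": the shift along the tool's x, y, z scaled (see below), a list of three; "fingers": the opening, from 0 (shut) to 1 (fully open). In form: {"dr": [[ax, ay, az], ...], "dp": [[x, y, z], ...], "fingers": [fingers, ...]}. A call has 1 to 10 rows; each row shifts and turns the commanded pose from where the row before left it, along the tool's axes as they then stand; what a row does not reach is not made up. The controller multiplies each number of a shift by 250 mm and each number of a turn by 360 degrees. A row lasts 1/10 s, in which the tool goes at most 50 mm and 8.59 degrees, less where a joint would pass 70% of its speed; a pose out of reach is approached as far as the arm can. A call with a number of a shift or a turn outside -1 to 1 is refused whole. A call with a gripper value outside its range is refused whole. The fingers move at their own pace and stop on an object; "squeeze" is the grip in N (left out, the last holds). Time passes only in rows, so rows that do not move let the fingers close. It gives the time, the measured TCP pose, the force, the opening and the grip force at its end, in the units of the state.
- telemetry.get_state(): the state, without advancing time (a new reading comes with each control period).
- vision.camera(name): name is "scene" or "side" or "wrist"; returns a dict with "image" (400x640x3 uint8, blue, green, red), "mtx" (3x3 intrinsics, pixels), "distortion" ([k1, k2, p1, p2, k3] as OpenCV has them; the pictures are not rectified), "R" (3x3) and "t" (3): a world point X has camera coordinates R X + t. Camera axes: x right, y down, z forward; pixel columns grow to the right and rows downward; lengths in m; the calibration is good to about 2 mm. A picture is of the moment at which its call begins. There is no depth.
- finish_job(): hands the job in; it is judged then, once.
The state is a dict: "time": time; "joints": joint angles; "qvel": joint speeds; "joint_efforts": joint torques, N m; "ee_pos": TCP position; "eef_rot": TCP orientation; "contact_force": force on the tool from outside, world axes, zero at the start; "torque": the same for the moment, N m; "finger_gap": opening from 0.0 (shut) to 1.0 (fully open); "grasp_force": force on a finger pad.
Only numpy, scipy, OpenCV 4.12 (cv2) and the standard library are available. Lean on these libraries where they do the work, as an engineer would, in place of code of your own. Each camera call takes 0.05 s, during which the arm holds its last target. There are 200 camera calls.

### The job

Set the washed-up things out to drain: lay every wax carver flat and lengthways on the floor of the tray row that matches its length (short, medium or long; none on top of another), and turn the mixing beaker over so that it stands mouth-down, wholly on the black draining mat. Some carvers may be missing today; leave the other things on the bench where they are.

Things in the scene. Friction and masses are not known exactly. Their poses are not given: they have to be found in the camera images.
- short_a: short wax carver: straight double-ended hand tool, 90 mm long over its steel tips; square dark-wood handle in the middle, 14 x 14 x 54 mm, flat steel tips 10 mm wide, 4 mm thick; both ends alike, 35 to 70 g. May be absent. Origin at the tool's very centre (7 mm above what it lies on), x along the tool, z across the handle (up at the start)
- short_b: short wax carver: straight double-ended hand tool, 90 mm long over its steel tips; square dark-wood handle in the middle, 14 x 14 x 54 mm, flat steel tips 10 mm wide, 4 mm thick; both ends alike, 35 to 70 g. May be absent. Origin at the tool's very centre (7 mm above what it lies on), x along the tool, z across the handle (up at the start)
- medium_a: medium wax carver: straight double-ended hand tool, 120 mm long over its steel tips; square dark-wood handle in the middle, 14 x 14 x 72 mm, flat steel tips 10 mm wide, 4 mm thick; both ends alike, 35 to 70 g. May be absent. Origin at the tool's very centre (7 mm above what it lies on), x along the tool, z across the handle (up at the start)
- medium_b: medium wax carver: straight double-ended hand tool, 120 mm long over its steel tips; square dark-wood handle in the middle, 14 x 14 x 72 mm, flat steel tips 10 mm wide, 4 mm thick; both ends alike, 35 to 70 g. May be absent. Origin at the tool's very centre (7 mm above what it lies on), x along the tool, z across the handle (up at the start)
- long_a: long wax carver: straight double-ended hand tool, 150 mm long over its steel tips; square dark-wood handle in the middle, 14 x 14 x 90 mm, flat steel tips 10 mm wide, 4 mm thick; both ends alike, 35 to 70 g. May be absent. Origin at the tool's very centre (7 mm above what it lies on), x along the tool, z across the handle (up at the start)
- long_b: long wax carver: straight double-ended hand tool, 150 mm long over its steel tips; square dark-wood handle in the middle, 14 x 14 x 90 mm, flat steel tips 10 mm wide, 4 mm thick; both ends alike, 35 to 70 g. May be absent. Origin at the tool's very centre (7 mm above what it lies on), x along the tool, z across the handle (up at the start)
- beaker: square mixing beaker of stiff white plastic, 56 x 56 mm outside and 80 mm tall, straight flat sides, walls and floor 3 mm, open at one end, 85 to 170 g; stands mouth-up at the start. Origin at the centre of the outside of its closed bottom, z from the bottom towards the open mouth (mouth plane at z = 80 mm), x and y square to the sides
- mat: flat square black rubber draining mat fixed to the bench, 160 x 160 mm, 3 mm thick. Origin at the centre of its underside, z up, x and y along its edges
- tray: fixed draining tray, dark grooved floors between bare aluminium ribs and end stops, 182 mm (its x) by 316 mm (its y); floor 8 mm above the bench, the 4 mm thick ribs (along x) and end stops all 8 mm above the floor (16 mm above the bench). Three rows side by side along y, each 100 mm wide, tools lying along x, two side by side to a row. Origin at the centre of the underside, z up
- row_short (a point): centre of the floor of the tray's row for short tools (tray y = +104 mm): floor 114 mm long (x) between its end stops by 100 mm wide (y); axes as the tray's
- row_medium (a point): centre of the floor of the tray's row for medium tools (tray y = 0 mm): floor 144 mm long (x) between its end stops by 100 mm wide (y); axes as the tray's
- row_long (a point): centre of the floor of the tray's row for long tools (tray y = -104 mm): floor 174 mm long (x) between its end stops by 100 mm wide (y); axes as the tray's
- cast_a: bystander: plaster tooth model, 50 x 46 x 23 mm, among the task's things; origin at the centre of its underside
- cast_b: bystander: plaster tooth model, 50 x 46 x 23 mm, beyond the tray; origin at the centre of its underside
- case: bystander: white retainer case, 80 x 65 x 28 mm; origin at the centre of its underside
- bottle: bystander: small bottle, 44 mm wide, 120 mm tall; origin at the centre of its underside
- puck: bystander: flat round wax puck, 60 mm wide, 16 mm high; origin at the centre of its underside

How it is judged:
By the outcome, as a careful person would: the job done as asked, in the order asked, and still so for the second after the job is handed in, with the robot touching nothing.
Of short_a, short_b, medium_a, medium_b, long_a, long_b only 4 to 6 are there at a start; the rules pass over those that are not, and their reading is None.
At some moment in a run one of short_a, short_b, medium_a, medium_b, long_a, long_b, beaker may be knocked a few centimetres aside while the robot is not near it.
Once in a run the grip may slacken for a moment while it holds something.
It also fails if it takes over 208 s, if anything falls off the work surface, if the arm or the gripper's body presses on something with over 40 N, if the wrist force passes 120 N, or if a joint passes its speed limit or range.

## Working session

There is one attempt and no reset: what is moved stays moved. The work goes in short steps, Python scripts to look and compute and a tool call to move; the robot and the scene stay as the last step left them, time stands still between calls to the robot, and variables do not carry over. Pictures are saved under pics/ and viewed, at most 18 in all, crops included, and the job is handed in when it is done.

Besides the shell and the picture viewer there is one more tool, called after "Emit:" as name(argument=value, ...) on one line, values as JSON. apply_moves: Moves the arm, as the interface text tells. Its arguments: {"type":"object","properties":{"dr":{"type":"array"},"dp":{"type":"array"},"fingers":{"type":"array"},"squeeze":{"type":"number"}},"required":["dr","dp","fingers"]}

```bash
ls; mkdir -p pics; python3 - <<'E'
from plant import telemetry, vision, r
import cv2
print(telemetry.get_state()); print(r.tip_extent)
for n in ["scene","side","wrist"]:
    c=vision.camera(n); cv2.imwrite(f"pics/{n}0.png",c["image"]); print(n,c["mtx"].tolist(),c["distortion"],c["R"].tolist(),c["t"])
E
```

```text
pics
{'time': 0.0, 'joints': array([ 1.12838211,  0.43521741,  0.02497793,  1.57411968, -0.01156741,
        1.13401594, -0.07510208]), 'qvel': array([-0.00047696, -0.00154597, -0.00105502,  0.00129992,  0.00048756,
       -0.00010617,  0.00027405]), 'joint_efforts': array([-3.73687344e-04, -6.67853165e+01,  9.84773263e-01, -3.14456999e+01,
       -6.05644402e-02,  4.29920037e-02,  1.64664098e-04]), 'ee_pos': array([ 0.20808001, -0.58879601,  0.23393977]), 'eef_rot': array([ 9.85605467e-01,  1.69059786e-01, -2.23271156e-04, -7.76597280e-04]), 'contact_force': array([ 0.01650554,  0.55200644, -0.45121925]), 'torque': array([-0.00059854, -0.02767913, -0.0151106 ]), 'grasp_force': 0.0, 'finger_gap': 1.002610771724425}
0.008
scene [[413.30597829772177, 0.0, 317.7926340991655], [0.0, 413.30597829772177, 196.72099554311222], [0.0, 0.0, 1.0]] [-0.09352773  0.          0.          0.          0.        ] [[-0.7309307759337043, 0.6824385290132072, 0.004225507217281766], [0.5497987834752146, 0.5925115458786899, -0.5887710639031266], [-0.40430372058902386, -0.4280277118583976, -0.80828879702686
[... 164 characters left out ...]
6849 0.         0.         0.         0.        ] [[0.9985434357103451, -0.05346579650325945, -0.007239862157005501], [-0.04488177013049458, -0.7486601943760617, -0.6614329444975893], [0.029943842601340177, 0.6607944627197397, -0.7499693622603504]] [-0.55273051  0.0775279   0.80158218]
wrist [[332.9365196711732, 0.0, 318.1481897837944], [0.0, 332.9365196711732, 198.46560532619148], [0.0, 0.0, 1.0]] [-0.04328743  0.          0.          0.          0.        ] [[0.33282566249231926, -0.9429866976257665, -0.0017794626722328324], [-0.9102948504544102, -0.321778564058425, 0.26042626777781697], [-0.24615109917027353, -0.08505670939644457, -0.965492098654317]] [-0.62469577 -0.03235273  0.39165345]
```

View pics/scene0.png

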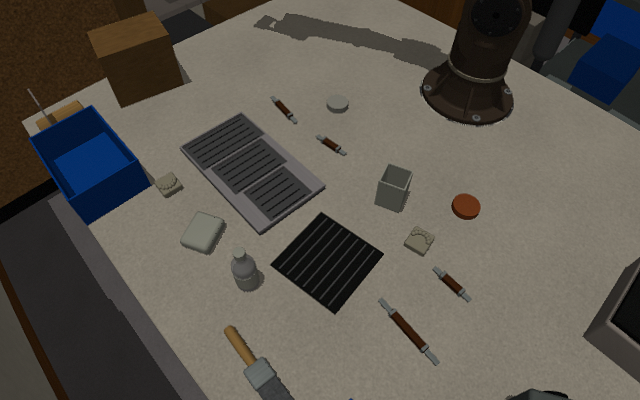

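View pics/side0.png

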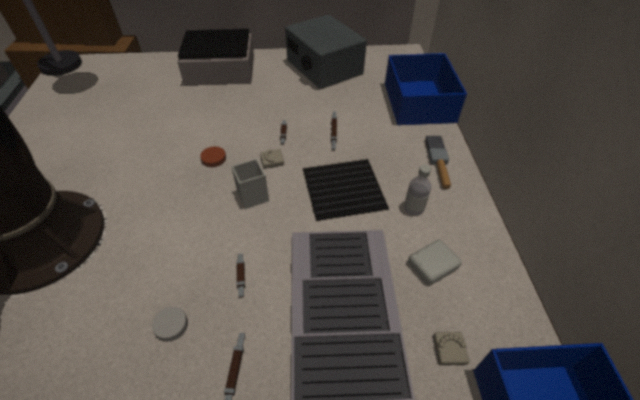

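The scene view shows four carvers, with handles near (284,109), (331,144), (451,284) and (408,332). The beaker is at (394,187), the mat at (327,262) and the tray at (252,172). The side view agrees. Next I'll measure them.

```bash
cat > h.py <<'E'
import cv2, numpy as np
from plant import telemetry, vision, r
def load(n): return vision.camera(n)
def w(c,px,z):
    p=cv2.undistortPoints(np.array(px,float).reshape(-1,1,2),c["mtx"],c["distortion"])[:,0]
    d=np.c_[p,np.ones(len(p))]@c["R"]; o=-c["R"].T@c["t"]
    return (o+d*((z-o[2])/d[:,2:]))[:,:2]
def proj(c,X):
    return cv2.projectPoints(np.array(X,float).reshape(-1,1,3),cv2.Rodrigues(c["R"])[0],np.array(c["t"],float),c["mtx"],c["distortion"])[0][:,0]
def topdown(c,z,x0,x1,y0,y1,s):  # rectified view; col = (x-x0)*s, row=(y1-y)*s
    xs=np.arange(x0,x1,1/s); ys=np.arange(y1,y0,-1/s); X,Y=np.meshgrid(xs,ys)
    m=proj(c,np.c_[X.ravel(),Y.ravel(),np.full(X.size,z)]).astype(np.float32).reshape(*X.shape,2)
    return cv2.remap(c["image"],m[...,0],m[...,1],cv2.INTER_CUBIC)
def handles(c,z=0.012,smin=90):
    hsv=cv2.cvtColor(c["image"],cv2.COLOR_BGR2HSV)
    m=((hsv[...,0]<12)|(hsv[...,0]>172))&(hsv[...,1]>smin)&(hsv[...,2]<150)
    n,l,st,ce=cv2.connectedComponentsWithStats(m.astype(np.uint8))
    out=[]
    for i in range(1,n):
        if st[i,4]<25: continue
        v,u=np.nonzero(l==i); P=w(c,np.c_[u,v],z)
        (cx,cy),(a,b),ang=cv2.minAreaRect((P*1000).astype(np.float32))
        d=np.linalg.eigh(np.cov(P.T))[1][:,1]
        out.append((ce[i].round(0).tolist(),[round(cx),round(cy)],[round(max(a,b)),round(min(a,b))],round(float(np.degrees(np.arctan2(d[1],d[0]))%180),1)))
    return out
E
python3 - <<'E'
from h import *
for n in ["scene","side"]:
    c=load(n); print(n,-c["R"].T@c["t"])
    for o in handles(c): print(o)
    cv2.imwrite(f"pics/td_{n}.png",topdown(c,0.003 if n=="scene" else 0.016,0.2,0.95,-0.55,0.4 if n=="side" else .4,600))
E
```

```text
scene [0.90163899 0.36524794 0.73014007]
([328.0, 143.0], [417, -112], [31, 16], 118.8)
([466.0, 206.0], [327, 218], [69, 59], 19.9)
side [ 0.53140256 -0.5011912   0.64843989]
([334.0, 127.0], [620, 305], [65, 8], 83.6)
([213.0, 156.0], [324, 214], [70, 57], 107.0)
([4.0, 174.0], [-143, 177], [34, 15], 103.0)
([9.0, 269.0], [-18, -77], [22, 13], 64.6)
([240.0, 271.0], [411, -109], [34, 11], 96.8)
([234.0, 369.0], [414, -283], [55, 12], 81.7)
```

```bash
python3 - <<'E'
from h import *
c=load("scene"); cv2.imwrite("pics/td1.png",topdown(c,0.007,0.2,0.95,-0.42,0.42,700)[:, :])
s=load("side")
t=topdown(s,0.007,0.2,0.95,-0.42,0.42,700)
cv2.imwrite("pics/td2.png",t)
print(t.shape)
E
```

```text
(588, 525, 3)
```

View pics/td1.png

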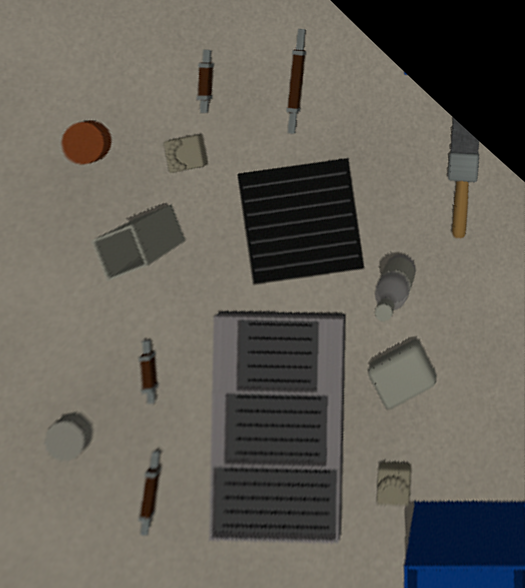

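View pics/td2.png

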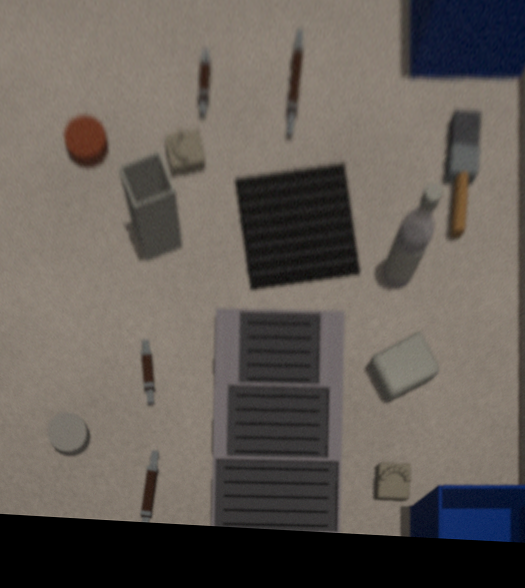

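The rectified view at 700 px/m, z = 7 mm, gives these readings:

| Thing | Pixels | Centre (m) | Length or angle |
|---|---|---|---|
| Short A | (206,50)-(205,112) | (.494,.304) | 89 mm |
| Long B | (301,30)-(292,132) | (.624,.304) | 146 mm |
| Short C | (148,340)-(151,402) | (.414,-.110) | 89 mm |
| Medium D | (155,450)-(145,534) | (.414,-.283) | 121 mm |
| Tray centre | – | about (.60,-.185) | yaw about -1° |
| Mat centre | – | about (.63,.104) | – |

I'll move over D now and refine with the wrist camera.

Emit:
apply_moves(dr=[[0, 0, -0.0218], [0, 0, -0.0218], [0, 0, -0.0218], [0, 0, -0.0218], [0, 0, -0.0218], [0, 0, -0.0218], [0, 0, -0.0218], [0, 0, -0.0218], [0, 0, -0.0218]], dp=[[0, 0, 0], [0, 0, 0], [0, 0, 0], [0, 0, 0], [0, 0, 0], [0, 0, 0], [0, 0, 0], [0, 0, 0], [0, 0, 0]], fingers=[1, 1, 1, 1, 1, 1, 1, 1, 1], squeeze=20)

```text
time: 1.25
ee_pos: [0.2082, -0.5893, 0.2347]
eef_rot: [0.705, 0.71, -0.0, -0.0]
contact_force: [-1.2, 0.2, 1.4]
finger_gap: 1.003
grasp_force: 0.0
```

Emit:
apply_moves(dr=[[0, 0, 0], [0, 0, 0], [0, 0, 0], [0, 0, 0], [0, 0, 0], [0, 0, 0], [0, 0, 0], [0, 0, 0], [0, 0, 0], [0, 0, 0]], dp=[[0.136, 0.0916, 0.02], [0.136, 0.0916, 0.02], [0.136, 0.0916, 0.02], [0.136, 0.0916, 0.02], [0.136, 0.0916, 0.02], [0.136, 0.0916, 0.02], [0.136, 0.0916, 0.02], [0.136, 0.0916, 0.02], [0.136, 0.0916, 0.02], [0, 0, 0]], fingers=[0.5, 0.5, 0.5, 0.5, 0.5, 0.5, 0.5, 0.5, 0.5, 0.5])

```text
time: 2.25
ee_pos: [0.4171, -0.2773, 0.1897]
eef_rot: [0.704, 0.711, 0.001, -0.0]
contact_force: [-0.9, -0.2, 0.3]
finger_gap: 0.496
grasp_force: 0.0
```

```bash
cat >> h.py <<'E'
from scipy.spatial.transform import Rotation as Ro
def find(c,box,z=0.010,s=1000):
    "brown handles in a rectified box: centre, size mm, angle deg of the long side in world"
    x0,x1,y0,y1=box; im=topdown(c,z,x0,x1,y0,y1,s); hsv=cv2.cvtColor(cv2.GaussianBlur(im,(3,3),0),cv2.COLOR_BGR2HSV)
    m=((hsv[...,0]<14)|(hsv[...,0]>170))&(hsv[...,1]>85)&(hsv[...,2]>15)
    m=cv2.morphologyEx(m.astype(np.uint8),cv2.MORPH_CLOSE,np.ones((5,5)))
    out=[]
    for k in cv2.findContours(m,cv2.RETR_EXTERNAL,cv2.CHAIN_APPROX_NONE)[0]:
        if cv2.contourArea(k)<300*(s/1000)**2: continue
        (u,v),(a,b),_=cv2.minAreaRect(k); vx,vy=cv2.fitLine(k,cv2.DIST_L2,0,.01,.01)[:2].ravel()
        out.append((round(x0+u/s,4),round(y1-v/s,4),round(max(a,b)/s*1000),round(min(a,b)/s*1000),round(float(np.degrees(np.arctan2(-vy,vx))%180),1)))
    return out
def go(p,yaw=None):
    "distance to go from the measured pose in tool units: shift, turn about tool z"
    s=telemetry.get_state(); R=Ro.from_quat(s["eef_rot"]); d=R.inv().apply(np.array(p)-s["ee_pos"])/.25
    m=R.as_matrix(); y=np.degrees(np.arctan2(m[1,0],m[0,0]))
    print("at",s["ee_pos"].round(4),"yaw",y.round(2),"tilt",np.degrees(np.arccos(-m[2,2])).round(2),"| shift",d.round(4), "" if yaw is None else ("turn",round(-((yaw-y+180)%360-180)/360,4)))
E
python3 - <<'E'
from h import *
c=load("wrist"); print(telemetry.get_state()["joints"].round(2))
go([.414,-.283,.17],90)
print(find(c,(.25,.8,-.5,.15)),find(load("scene"),(.3,.8,-.5,.4)),find(load("side"),(.3,.8,-.5,.4)),sep="\n")
cv2.imwrite("pics/w1.png",topdown(c,.016,.35,.75,-.42,.05,1200))
E
```

```text
[ 0.8   0.31 -0.4   1.9   0.15  0.95  0.35]
at [ 0.4155 -0.2802  0.1897] yaw 90.42 tilt 0.05 | shift [-0.0112 -0.006   0.0789] ('turn', np.float64(0.0012))
[(0.4147, -0.2833, 58, 13, 82.0)]
[(0.4154, -0.2855, 62, 18, 77.2), (0.4135, -0.1106, 42, 20, 85.7), (0.33, 0.2175, 61, 60, 40.0), (0.4944, 0.3042, 39, 19, 86.3), (0.6238, 0.3042, 76, 17, 84.1)]
[(0.4137, -0.2816, 55, 13, 82.3), (0.3131, -0.0204, 41, 29, 51.3), (0.3265, 0.2165, 71, 53, 104.6), (0.6212, 0.308, 67, 10, 84.4)]
```

View pics/w1.png

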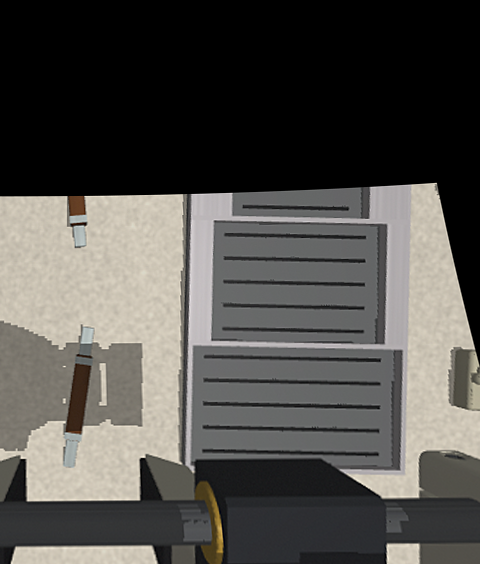

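The wrist view fits the tray at centre about (.598,-.185), yaw -1.3°, with its rib at rows 345-350 and its outer edges at columns 188 and 407. D is at (.4147,-.2833), angle 82°. I'll grasp D.

Emit:
apply_moves(dr=[[0, 0, 0.0233], [0, 0, 0], [0, 0, 0], [0, 0, 0], [0, 0, 0], [0, 0, 0], [0, 0, 0], [0, 0, 0]], dp=[[-0.0124, -0.003, 0], [0, 0, 0.14], [0, 0, 0.14], [0, 0, 0.14], [0, 0, 0.14], [0, 0, 0.1], [0, 0, 0.048], [0, 0, 0]], fingers=[0.5, 0.5, 0.5, 0.5, 0.5, 0.5, 0.5, 0.5])

```text
time: 3.2
ee_pos: [0.4118, -0.2867, 0.0116]
eef_rot: [0.757, 0.654, -0.001, -0.001]
contact_force: [-0.4, -0.4, 0.9]
finger_gap: 0.502
grasp_force: 0.0
```

Emit:
apply_moves(dr=[[0, 0, 0], [0, 0, 0], [0, 0, 0], [0, 0, 0], [0, 0, 0], [0, 0, 0], [0, 0, 0], [0, 0, 0]], dp=[[0, 0, 0], [0, 0, 0], [0, 0, 0], [0, 0, 0], [0, 0, 0], [0, 0, 0], [0, 0, 0], [0, 0, 0]], fingers=[0, 0, 0, 0, 0, 0, 0, 0], squeeze=30)

```text
time: 4.0
ee_pos: [0.4135, -0.2863, 0.0133]
eef_rot: [0.756, 0.654, 0.0, 0.0]
contact_force: [-1.0, 1.2, 6.6]
finger_gap: 0.151
grasp_force: 30.0
```

Emit:
apply_moves(dr=[[0, 0, 0], [0, 0, 0.0231], [0, 0, 0.0231], [0, 0, 0.0231], [0, 0, 0.0231], [0, 0, 0.0231], [0, 0, 0.0231], [0, 0, 0.0231], [0, 0, 0.0231], [0, 0, 0.0231]], dp=[[0, 0, -0.1], [0, 0, -0.1], [0, 0, -0.1], [0, 0, -0.1], [0, 0, 0], [0, 0, 0], [0, 0, 0], [0, 0, 0], [0, 0, 0], [0, 0, 0]], fingers=[0, 0, 0, 0, 0, 0, 0, 0, 0, 0])

```text
time: 5.0
ee_pos: [0.413, -0.2858, 0.1127]
eef_rot: [0.998, 0.057, -0.0, -0.0]
contact_force: [-0.1, -1.3, -0.2]
finger_gap: 0.148
grasp_force: 30.0
```

```bash
python3 - <<'E'
from h import *
go([.598,-.185,.11],-1.3); print(telemetry.get_state()["joints"].round(2))
E
```

```text
at [ 0.413  -0.2858  0.1127] yaw 6.53 tilt 0.01 | shift [ 0.781  -0.3165  0.0109] ('turn', np.float64(0.0218))
[ 0.5   0.38 -0.    2.01  0.    0.75 -0.96]
```

D is held, opening 13.9 mm. I'll carry it to the medium row and release it.

Emit:
apply_moves(dr=[[0, 0, 0.0218], [0, 0, 0], [0, 0, 0], [0, 0, 0], [0, 0, 0], [0, 0, 0], [0, 0, 0], [0, 0, 0], [0, 0, 0]], dp=[[0, 0, 0], [0.1198, -0.07, 0], [0.1198, -0.07, 0], [0.1198, -0.07, 0], [0.1198, -0.07, 0], [0.1198, -0.07, 0], [0.1198, -0.07, 0], [0, 0, 0], [0, 0, 0]], fingers=[0, 0, 0, 0, 0, 0, 0, 0, 0])

```text
time: 5.9
ee_pos: [0.5947, -0.1833, 0.1123]
eef_rot: [1.0, -0.008, -0.0, -0.0]
contact_force: [-1.1, -0.3, -0.5]
finger_gap: 0.145
grasp_force: 30.0
```

Emit:
apply_moves(dr=[[0, 0, 0], [0, 0, 0], [0, 0, 0], [0, 0, 0], [0, 0, 0], [0, 0, 0]], dp=[[0, 0, 0.1], [0, 0, 0.1], [0, 0, 0.1], [0, 0, 0.061], [0, 0, 0], [0, 0, 0]], fingers=[0, 0, 0, 0, 0, 0])

```text
time: 6.5
ee_pos: [0.594, -0.185, 0.0225]
eef_rot: [1.0, -0.009, -0.0, 0.0]
contact_force: [0.6, -0.3, -0.4]
finger_gap: 0.152
grasp_force: 30.0
```

```bash
python3 - <<'E'
from h import *
go([.595,-.185,.0225],-1.3); s=telemetry.get_state(); print(s["joints"].round(2),s["contact_force"],s["finger_gap"],s["grasp_force"])
c=load("wrist")
cv2.imwrite("pics/w2.png",c["image"]); print(find(load("scene"),(.35,.8,-.5,.4)))
E
```

```text
at [ 0.594  -0.185   0.0225] yaw -1.04 tilt 0.04 | shift [ 0.0042  0.0001 -0.    ] ('turn', np.float64(0.0007))
[ 0.2   0.66  0.02  1.78 -0.01  0.7  -1.36] [ 0.57909818 -0.33712007 -0.3866044 ] 0.1519790442222718 29.997947216033936
[(0.4498, -0.4475, 192, 120, 43.9), (0.6085, -0.194, 31, 24, 36.2), (0.4135, -0.1106, 42, 21, 86.8), (0.355, 0.22, 42, 10, 90.1), (0.4943, 0.3045, 40, 18, 86.1), (0.6238, 0.3042, 76, 17, 84.1)]
```

View pics/w2.png

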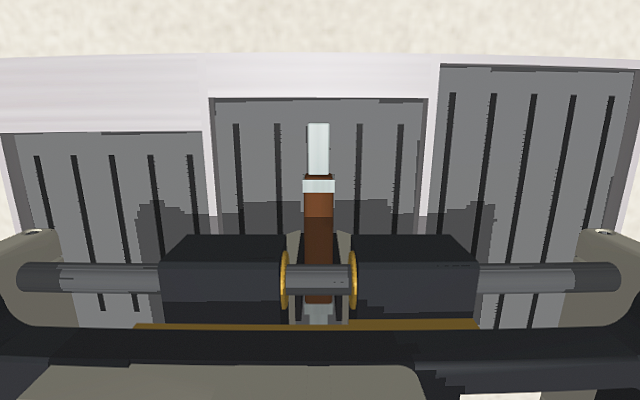

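D is centred in the medium row, its far tip at (318,123) inside the end stop. I'll release it and go to short C.

Emit:
apply_moves(dr=[[0, 0, 0], [0, 0, 0], [0, 0, 0], [0, 0, 0], [0, 0, 0], [0, 0, 0], [0, 0, 0], [0, 0, 0], [0, 0, 0], [0, 0, 0]], dp=[[0, 0, 0.002], [0, 0, 0], [0, 0, 0], [0, 0, 0], [0, 0, -0.05], [0, 0, -0.1], [0, 0, -0.11], [0, 0, -0.11], [0, 0, -0.11], [0, 0, 0]], fingers=[0.35, 0.35, 0.35, 0.35, 0.35, 0.35, 0.35, 0.5, 0.5, 0.5])

```text
time: 7.6
ee_pos: [0.5971, -0.1848, 0.1471]
eef_rot: [1.0, -0.009, 0.004, 0.001]
contact_force: [1.0, 0.0, 0.7]
finger_gap: 0.495
grasp_force: 0.0
```

Emit:
apply_moves(dr=[[0, 0, -0.0235], [0, 0, -0.0235], [0, 0, -0.0235], [0, 0, -0.0235], [0, 0, -0.0235], [0, 0, -0.0235], [0, 0, -0.0235], [0, 0, -0.0235], [0, 0, -0.0235], [0, 0, -0.0235]], dp=[[0, 0, 0], [0, 0, 0], [0, 0, 0], [0, 0, 0], [0, 0, 0], [0, 0, 0], [0, 0, 0], [0, 0, 0], [0, 0, 0], [0, 0, 0]], fingers=[0.5, 0.5, 0.5, 0.5, 0.5, 0.5, 0.5, 0.5, 0.5, 0.5])

```text
time: 8.6
ee_pos: [0.5944, -0.1842, 0.1422]
eef_rot: [0.743, 0.669, -0.0, 0.0]
contact_force: [0.6, -0.2, -0.5]
finger_gap: 0.501
grasp_force: 0.0
```

Emit:
apply_moves(dr=[[0, 0, -0.0235], [0, 0, 0], [0, 0, 0], [0, 0, 0], [0, 0, 0], [0, 0, 0], [0, 0, 0], [0, 0, 0]], dp=[[0, 0, 0], [0.053, -0.142, 0], [0.053, -0.142, 0], [0.053, -0.142, 0], [0.053, -0.142, 0], [0.053, -0.142, 0], [0, 0, 0], [0, 0, 0]], fingers=[0.5, 0.5, 0.5, 0.5, 0.5, 0.5, 0.5, 0.5])

```text
time: 9.4
ee_pos: [0.4146, -0.1246, 0.1426]
eef_rot: [0.694, 0.72, -0.0, 0.001]
contact_force: [0.6, -0.3, 0.8]
finger_gap: 0.498
grasp_force: 0.0
```

```bash
cat >> h.py <<'E'
def grasp(f,z=.012):
    x,y,l,wd,a=f; print("target",f); go([x,y,z],a)
E
python3 - <<'E'
from h import *
f=find(load("wrist"),(.3,.8,-.3,.1)); print(f)
for k in f:
    if abs(k[0]-.414)<.05 and abs(k[1]+.11)<.06: grasp(k)
print(find(load("scene"),(.35,.8,-.3,.4)))
E
```

```text
[(0.4128, -0.1103, 40, 13, 95.1)]
target (0.4128, -0.1103, 40, 13, 95.1)
at [ 0.4156 -0.1247  0.1426] yaw 92.06 tilt 0.1 | shift [ 0.0585 -0.01    0.5222] ('turn', np.float64(-0.0084))
[(0.5959, -0.1913, 60, 24, 2.9), (0.4138, -0.1106, 42, 21, 86.1), (0.355, 0.2195, 43, 10, 89.7), (0.4944, 0.3045, 40, 18, 86.3), (0.6237, 0.3042, 75, 16, 84.0)]
```

Emit:
apply_moves(dr=[[0, 0, -0.0075], [0, 0, 0], [0, 0, 0], [0, 0, 0], [0, 0, 0], [0, 0, 0], [0, 0, 0]], dp=[[0.0575, -0.011, 0], [0, 0, 0.13], [0, 0, 0.13], [0, 0, 0.13], [0, 0, 0.09], [0, 0, 0.042], [0, 0, 0]], fingers=[0.5, 0.5, 0.5, 0.5, 0.5, 0.5, 0.5])

```text
time: 10.2
ee_pos: [0.4112, -0.1092, 0.0105]
eef_rot: [0.676, 0.737, -0.0, -0.001]
contact_force: [0.4, 0.5, 0.0]
finger_gap: 0.501
grasp_force: 0.0
```

Emit:
apply_moves(dr=[[0, 0, 0], [0, 0, 0], [0, 0, 0], [0, 0, 0], [0, 0, 0], [0, 0, 0], [0, 0, 0], [0, 0, 0], [0, 0, 0], [0, 0, 0]], dp=[[0, 0, 0], [0, 0, 0], [0, 0, 0], [0, 0, 0], [0, 0, 0], [0, 0, 0], [0, 0, -0.1], [0, 0, -0.1], [0, 0, -0.1], [0, 0, -0.1]], fingers=[0, 0, 0, 0, 0, 0, 0, 0, 0, 0])

```text
time: 11.2
ee_pos: [0.4112, -0.11, 0.1125]
eef_rot: [0.677, 0.736, -0.0, -0.0]
contact_force: [-0.5, -0.6, -1.6]
finger_gap: 0.152
grasp_force: 30.0
```

Emit:
apply_moves(dr=[[0, 0, 0.0223], [0, 0, 0.0223], [0, 0, 0.0223], [0, 0, 0.0223], [0, 0, 0.0223], [0, 0, 0.0223], [0, 0, 0.0223], [0, 0, 0.0223], [0, 0, 0.0223], [0, 0, 0.0223]], dp=[[0, 0, 0], [0, 0, 0], [0, 0, 0], [0, 0, 0], [0, 0, 0], [0, 0, 0], [0, 0, 0], [0, 0, 0], [0, 0, 0], [0, 0, 0]], fingers=[0, 0, 0, 0, 0, 0, 0, 0, 0, 0])

```text
time: 12.2
ee_pos: [0.4113, -0.1101, 0.1115]
eef_rot: [0.992, 0.123, -0.0, -0.0]
contact_force: [-0.4, -0.0, -0.8]
finger_gap: 0.152
grasp_force: 30.0
```

Emit:
apply_moves(dr=[[0, 0, 0.0223], [0, 0, 0.0223], [0, 0, 0], [0, 0, 0], [0, 0, 0], [0, 0, 0], [0, 0, 0], [0, 0, 0], [0, 0, 0]], dp=[[0, 0, 0], [0, 0, 0], [0.1246, -0.0357, 0], [0.1246, -0.0357, 0], [0.1246, -0.0357, 0], [0.1246, -0.0357, 0], [0.1246, -0.0357, 0], [0.1246, -0.0357, 0], [0, 0, 0]], fingers=[0, 0, 0, 0, 0, 0, 0, 0, 0])

```text
time: 13.1
ee_pos: [0.6035, -0.0595, 0.1113]
eef_rot: [1.0, -0.012, 0.001, -0.001]
contact_force: [0.7, -0.5, 0.1]
finger_gap: 0.146
grasp_force: 30.0
```

```bash
python3 - <<'E'
from h import *
go([.601,-.061,.0225],-1.3)
c=load("wrist")
cv2.imwrite("pics/w3.png",c["image"])
E
```

```text
at [ 0.6035 -0.0595  0.1113] yaw -1.42 tilt 0.18 | shift [-0.0107  0.0068  0.3553] ('turn', np.float64(-0.0003))
```

View pics/w3.png

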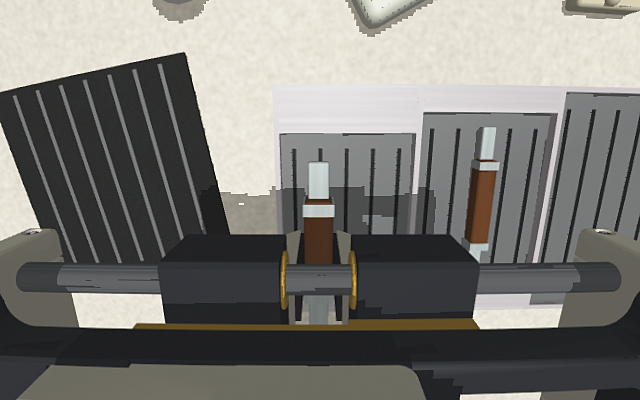

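C is held over the +y half of the short row, its far tip at (318,163), and D lies flat in the medium row. I'll lower C with a narrow release.

Emit:
apply_moves(dr=[[0, 0, 0], [0, 0, 0], [0, 0, 0], [0, 0, 0], [0, 0, 0], [0, 0, 0], [0, 0, 0], [0, 0, 0], [0, 0, 0], [0, 0, 0]], dp=[[-0.011, 0.007, 0.1], [0, 0, 0.1], [0, 0, 0.1], [0, 0, 0.057], [0, 0, 0], [0, 0, 0], [0, 0, 0], [0, 0, 0], [0, 0, 0], [0, 0, -0.02]], fingers=[0, 0, 0, 0, 0, 0.22, 0.22, 0.22, 0.22, 0.22])

```text
time: 14.15
ee_pos: [0.5967, -0.0633, 0.0272]
eef_rot: [1.0, -0.014, -0.0, 0.0]
contact_force: [-0.3, 0.3, -0.5]
finger_gap: 0.219
grasp_force: 0.0
```

Emit:
apply_moves(dr=[[0, 0, 0], [0, 0, 0], [0, 0, 0], [0, 0, 0], [0, 0, 0], [0, 0, 0], [0, 0, 0]], dp=[[0, 0, -0.05], [0, 0, -0.13], [0, 0, -0.13], [0, 0, -0.13], [0, 0, -0.13], [0, 0, 0], [0, 0, 0]], fingers=[0.22, 0.22, 0.5, 0.5, 0.5, 0.5, 0.5])

```text
time: 14.85
ee_pos: [0.5976, -0.0634, 0.1713]
eef_rot: [1.0, -0.014, 0.001, 0.0]
contact_force: [0.1, 0.9, -0.3]
finger_gap: 0.497
grasp_force: 0.0
```

```bash
python3 - <<'E'
from h import *
c=load("wrist")
go([.494,.26,.165],90); print(telemetry.get_state()["joints"].round(2))
print(find(c,(.5,.8,-.3,.1),.018))
print(find(load("scene"),(.35,.8,-.5,.4)))
E
```

```text
at [ 0.5968 -0.0634  0.17  ] yaw -1.56 tilt 0.02 | shift [-0.4462 -1.2817  0.0199] ('turn', np.float64(-0.2543))
[ 0.07  0.46 -0.07  1.71  0.04  0.98 -1.62]
[(0.5988, -0.1846, 58, 17, 179.9), (0.5965, -0.0638, 39, 13, 178.9)]
[(0.364, -0.4785, 41, 28, 110.7), (0.596, -0.1915, 60, 23, 3.4), (0.594, -0.069, 42, 22, 6.5), (0.355, 0.2195, 43, 10, 89.7), (0.4943, 0.304, 39, 18, 87.6), (0.6237, 0.3042, 76, 17, 84.0)]
```

Emit:
apply_moves(dr=[[0, 0, -0.0231], [0, 0, -0.0231], [0, 0, -0.0231], [0, 0, -0.0231], [0, 0, -0.0231], [0, 0, -0.0231], [0, 0, -0.0231], [0, 0, -0.0231], [0, 0, -0.0231], [0, 0, -0.0231]], dp=[[0, 0, 0], [0, 0, 0], [0, 0, 0], [0, 0, 0], [0, 0, 0], [0, 0, 0], [0, 0, 0], [0, 0, 0], [0, 0, 0], [0, 0, 0]], fingers=[0.5, 0.5, 0.5, 0.5, 0.5, 0.5, 0.5, 0.5, 0.5, 0.5])

```text
time: 15.95
ee_pos: [0.5962, -0.0634, 0.1683]
eef_rot: [0.755, 0.656, -0.001, -0.001]
contact_force: [0.8, 0.6, -0.2]
finger_gap: 0.5
grasp_force: 0.0
```

Emit:
apply_moves(dr=[[0, 0, -0.0231], [0, 0, 0], [0, 0, 0], [0, 0, 0], [0, 0, 0], [0, 0, 0], [0, 0, 0], [0, 0, 0], [0, 0, 0], [0, 0, 0]], dp=[[0, 0, 0], [0.1665, -0.0515, 0], [0.1665, -0.0515, 0], [0.1665, -0.0515, 0], [0.1665, -0.0515, 0], [0.1665, -0.0515, 0], [0.1665, -0.0515, 0], [0.1665, -0.0515, 0], [0.1665, -0.0515, 0], [0, 0, 0]], fingers=[0.5, 0.5, 0.5, 0.5, 0.5, 0.5, 0.5, 0.5, 0.5, 0.5])

```text
time: 16.95
ee_pos: [0.4906, 0.2769, 0.1692]
eef_rot: [0.704, 0.71, 0.0, -0.002]
contact_force: [-0.5, 1.3, 0.2]
finger_gap: 0.498
grasp_force: 0.0
```

```bash
python3 - <<'E'
from h import *
c=load("wrist"); f=find(c,(.4,.8,.15,.5)); print(f)
for k in f:
    if abs(k[0]-.494)<.05: grasp(k)
print(telemetry.get_state()["joints"].round(2))
E
```

```text
[(0.4939, 0.3044, 39, 13, 87.0), (0.6229, 0.3046, 77, 17, 84.5)]
target (0.4939, 0.3044, 39, 13, 87.0)
at [0.4921 0.2732 0.1688] yaw 90.28 tilt 0.14 | shift [0.1244 0.0091 0.6273] ('turn', np.float64(0.0091))
[-0.22  0.46 -0.53  1.77  0.27  0.98 -0.85]
```

Emit:
apply_moves(dr=[[0, 0, 0.0091], [0, 0, 0], [0, 0, 0], [0, 0, 0], [0, 0, 0], [0, 0, 0], [0, 0, 0], [0, 0, 0]], dp=[[0.1244, 0.009, 0], [0, 0, 0.13], [0, 0, 0.13], [0, 0, 0.13], [0, 0, 0.13], [0, 0, 0.07], [0, 0, 0.036], [0, 0, 0]], fingers=[0.5, 0.5, 0.5, 0.5, 0.5, 0.5, 0.5, 0.5])

```text
time: 17.8
ee_pos: [0.4964, 0.2993, 0.0117]
eef_rot: [0.728, 0.686, -0.002, -0.0]
contact_force: [0.3, -0.1, 0.5]
finger_gap: 0.502
grasp_force: 0.0
```

Emit:
apply_moves(dr=[[0, 0, 0], [0, 0, 0], [0, 0, 0], [0, 0, 0], [0, 0, 0], [0, 0, 0], [0, 0, 0], [0, 0, 0], [0, 0, 0], [0, 0, 0]], dp=[[0, 0, 0], [0, 0, 0], [0, 0, 0], [0, 0, 0], [0, 0, 0], [0, 0, 0], [0, 0, -0.138], [0, 0, -0.138], [0, 0, -0.138], [0, 0, -0.138]], fingers=[0, 0, 0, 0, 0, 0, 0, 0, 0, 0])

```text
time: 18.8
ee_pos: [0.4966, 0.3007, 0.1525]
eef_rot: [0.727, 0.686, -0.0, -0.0]
contact_force: [0.3, -0.3, -1.2]
finger_gap: 0.15
grasp_force: 30.0
```

Emit:
apply_moves(dr=[[0, 0, 0], [0, 0, 0], [0, 0, 0], [0, 0, 0], [0, 0, 0], [0, 0, 0], [0, 0, 0], [0, 0, 0], [0, 0, 0], [0, 0, 0]], dp=[[-0.16, 0.0508, 0], [-0.16, 0.0508, 0], [-0.16, 0.0508, 0], [-0.16, 0.0508, 0], [-0.16, 0.0508, 0], [-0.16, 0.0508, 0], [-0.16, 0.0508, 0], [-0.16, 0.0508, 0], [-0.16, 0.0508, 0], [-0.16, 0.0508, 0]], fingers=[0, 0, 0, 0, 0, 0, 0, 0, 0, 0])

```text
time: 19.8
ee_pos: [0.6003, -0.1076, 0.1512]
eef_rot: [0.727, 0.686, -0.0, 0.0]
contact_force: [0.7, 0.6, -0.9]
finger_gap: 0.148
grasp_force: 30.0
```

Emit:
apply_moves(dr=[[0, 0, 0.0226], [0, 0, 0.0226], [0, 0, 0.0226], [0, 0, 0.0226], [0, 0, 0.0226], [0, 0, 0.0226], [0, 0, 0.0226], [0, 0, 0.0226], [0, 0, 0.0226], [0, 0, 0.0226]], dp=[[0, 0, 0], [0, 0, 0], [0, 0, 0], [0, 0, 0], [0, 0, 0], [0, 0, 0], [0, 0, 0], [0, 0, 0], [0, 0, 0], [0, 0, 0]], fingers=[0, 0, 0, 0, 0, 0, 0, 0, 0, 0])

```text
time: 20.8
ee_pos: [0.6, -0.1058, 0.1511]
eef_rot: [0.999, 0.043, -0.0, -0.0]
contact_force: [-0.2, 1.4, 0.2]
finger_gap: 0.149
grasp_force: 30.0
```

```bash
python3 - <<'E'
from h import *
go([.6,-.102,.0225],-1.4)
c=load("wrist"); cv2.imwrite("pics/w4.png",c["image"]); print(find(c,(.5,.75,-.35,-.02),.018),find(load("scene"),(.35,.8,-.5,.4)))
E
```

```text
at [ 0.6    -0.1058  0.1511] yaw 4.95 tilt 0.02 | shift [ 0.0016 -0.0151  0.5142] ('turn', np.float64(0.0176))
[(0.5989, -0.1847, 58, 16, 179.8), (0.5568, -0.1099, 52, 26, 4.3), (0.5965, -0.064, 39, 14, 178.2)] [(0.3745, -0.4755, 49, 47, 135.2), (0.5475, -0.218, 40, 21, 50.5), (0.5953, -0.202, 60, 46, 20.3), (0.5938, -0.0689, 42, 22, 4.6), (0.355, 0.2195, 43, 10, 89.6), (0.6238, 0.3041, 75, 17, 84.2)]
```

Emit:
apply_moves(dr=[[0, 0, 0.0176], [0, 0, 0], [0, 0, 0], [0, 0, 0], [0, 0, 0], [0, 0, 0], [0, 0, 0], [0, 0, 0]], dp=[[0, 0, 0], [-0.012, -0.0152, 0], [0, 0, 0.13], [0, 0, 0.13], [0, 0, 0.13], [0, 0, 0.05], [0, 0, 0], [0, 0, 0]], fingers=[0, 0, 0, 0, 0, 0, 0, 0])

```text
time: 21.7
ee_pos: [0.5979, -0.102, 0.0422]
eef_rot: [1.0, -0.008, 0.001, -0.0]
contact_force: [0.1, 0.8, 0.2]
finger_gap: 0.149
grasp_force: 30.0
```

```bash
python3 - <<'E'
from h import *
go([.597,-.102,.0225],-1.4)
c=load("wrist"); cv2.imwrite("pics/w5.png",c["image"])
E
```

```text
at [ 0.5979 -0.102   0.0422] yaw -0.95 tilt 0.06 | shift [-0.0038  0.0003  0.079 ] ('turn', np.float64(0.0012))
```

View pics/w5.png

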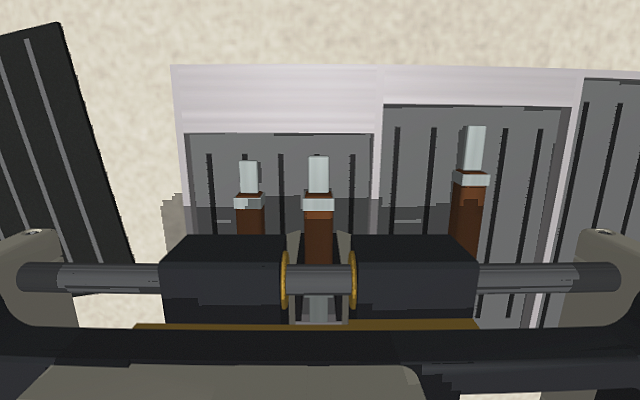

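A is aligned in the short row, 38 mm from C and inside both ribs. I'll lower, release and move to long B.

Emit:
apply_moves(dr=[[0, 0, 0], [0, 0, 0], [0, 0, 0], [0, 0, 0], [0, 0, 0], [0, 0, 0], [0, 0, 0], [0, 0, 0], [0, 0, 0], [0, 0, 0]], dp=[[-0.003, 0, 0.05], [0, 0, 0.03], [0, 0, 0], [0, 0, 0], [0, 0, 0], [0, 0, 0], [0, 0, 0], [0, 0, -0.03], [0, 0, -0.05], [0, 0, -0.1]], fingers=[0, 0, 0, 0.22, 0.22, 0.22, 0.22, 0.22, 0.22, 0.22])

```text
time: 22.75
ee_pos: [0.5955, -0.1018, 0.0662]
eef_rot: [1.0, -0.009, -0.001, -0.0]
contact_force: [0.2, -0.2, 0.8]
finger_gap: 0.226
grasp_force: 0.0
```

Emit:
apply_moves(dr=[[0, 0, 0], [0, 0, 0], [0, 0, 0], [0, 0, 0], [0, 0, -0.0216], [0, 0, -0.0216], [0, 0, -0.0216], [0, 0, -0.0216], [0, 0, -0.0216], [0, 0, -0.0216]], dp=[[0, 0, -0.13], [0, 0, -0.13], [0, 0, -0.13], [0, 0, 0], [0, 0, 0], [0, 0, 0], [0, 0, 0], [0, 0, 0], [0, 0, 0], [0, 0, 0]], fingers=[0.22, 0.5, 0.5, 0.5, 0.5, 0.5, 0.5, 0.5, 0.5, 0.5])

```text
time: 23.75
ee_pos: [0.5963, -0.102, 0.1641]
eef_rot: [0.921, 0.39, -0.0, 0.0]
contact_force: [0.1, 0.9, -0.4]
finger_gap: 0.501
grasp_force: 0.0
```

Emit:
apply_moves(dr=[[0, 0, -0.0216], [0, 0, -0.0216], [0, 0, -0.0216], [0, 0, -0.0216], [0, 0, -0.0216]], dp=[[0, 0, 0], [0, 0, 0], [0, 0, 0], [0, 0, 0], [0, 0, 0]], fingers=[0.5, 0.5, 0.5, 0.5, 0.5])

```text
time: 24.25
ee_pos: [0.5963, -0.1021, 0.1641]
eef_rot: [0.738, 0.674, -0.0, 0.0]
contact_force: [0.5, 0.4, 0.4]
finger_gap: 0.498
grasp_force: 0.0
```

Emit:
apply_moves(dr=[[0, 0, 0], [0, 0, 0], [0, 0, 0], [0, 0, 0], [0, 0, 0], [0, 0, 0], [0, 0, 0], [0, 0, 0], [0, 0, 0], [0, 0, 0]], dp=[[0.1657, -0.0043, 0], [0.1657, -0.0043, 0], [0.1657, -0.0043, 0], [0.1657, -0.0043, 0], [0.1657, -0.0043, 0], [0.1657, -0.0043, 0], [0.1657, -0.0043, 0], [0.1657, -0.0043, 0], [0.1657, -0.0043, 0], [0, 0, 0]], fingers=[0.5, 0.5, 0.5, 0.5, 0.5, 0.5, 0.5, 0.5, 0.5, 0.5])

```text
time: 25.25
ee_pos: [0.6205, 0.2783, 0.1642]
eef_rot: [0.738, 0.675, 0.001, -0.002]
contact_force: [-0.7, 0.3, -0.1]
finger_gap: 0.501
grasp_force: 0.0
```

```bash
python3 - <<'E'
from h import *
c=load("wrist"); f=find(c,(.4,.8,.15,.5)); print(f)
for k in f:
    if abs(k[0]-.62)<.06: grasp(k)
print(telemetry.get_state()["joints"].round(2))
print(find(load("scene"),(.5,.75,-.4,0.0),.018),find(load("side"),(.5,.75,-.4,0.0),.018))
E
```

```text
[(0.6231, 0.3044, 76, 13, 84.3)]
target (0.6231, 0.3044, 76, 13, 84.3)
at [0.6213 0.2743 0.1639] yaw 84.8 tilt 0.12 | shift [ 0.1195 -0.0033  0.6079] ('turn', np.float64(0.0014))
[-0.22  0.62 -0.44  1.48  0.28  1.1  -0.81]
[(0.5995, -0.1845, 59, 23, 2.9), (0.6003, -0.1024, 41, 22, 5.5), (0.597, -0.0645, 42, 21, 5.8)] [(0.597, -0.187, 54, 16, 179.1), (0.599, -0.105, 36, 18, 0.1), (0.596, -0.0665, 36, 19, 178.2)]
```

Emit:
apply_moves(dr=[[0, 0, 0.0014], [0, 0, 0], [0, 0, 0], [0, 0, 0], [0, 0, 0], [0, 0, 0], [0, 0, 0], [0, 0, 0], [0, 0, 0]], dp=[[0.06, -0.0015, 0], [0.06, -0.0015, 0], [0, 0, 0.13], [0, 0, 0.13], [0, 0, 0.13], [0, 0, 0.12], [0, 0, 0.06], [0, 0, 0.036], [0, 0, 0]], fingers=[0.5, 0.5, 0.5, 0.5, 0.5, 0.5, 0.5, 0.5, 0.5])

```text
time: 26.3
ee_pos: [0.6248, 0.3002, 0.0117]
eef_rot: [0.743, 0.669, -0.0, -0.0]
contact_force: [0.4, 0.3, 0.3]
finger_gap: 0.498
grasp_force: 0.0
```

Emit:
apply_moves(dr=[[0, 0, 0], [0, 0, 0], [0, 0, 0], [0, 0, 0], [0, 0, 0], [0, 0, 0], [0, 0, 0], [0, 0, 0], [0, 0, 0], [0, 0, 0]], dp=[[0, 0, 0], [0, 0, 0], [0, 0, 0], [0, 0, 0], [0, 0, 0], [0, 0, 0], [0, 0, -0.15], [0, 0, -0.15], [0, 0, -0.15], [0, 0, -0.15]], fingers=[0, 0, 0, 0, 0, 0, 0, 0, 0, 0])

```text
time: 27.3
ee_pos: [0.6248, 0.2997, 0.1635]
eef_rot: [0.743, 0.669, -0.0, -0.0]
contact_force: [-0.3, 0.5, -0.1]
finger_gap: 0.147
grasp_force: 30.0
```

Emit:
apply_moves(dr=[[0, 0, 0], [0, 0, 0], [0, 0, 0], [0, 0, 0], [0, 0, 0], [0, 0, 0], [0, 0, 0], [0, 0, 0], [0, 0, 0], [0, 0, 0]], dp=[[-0.1825, 0.0097, 0], [-0.1825, 0.0097, 0], [-0.1825, 0.0097, 0], [-0.1825, 0.0097, 0], [-0.1825, 0.0097, 0], [-0.1825, 0.0097, 0], [-0.1825, 0.0097, 0], [-0.1825, 0.0097, 0], [-0.1825, 0.0097, 0], [-0.1825, 0.0097, 0]], fingers=[0, 0, 0, 0, 0, 0, 0, 0, 0, 0])

```text
time: 28.3
ee_pos: [0.6008, -0.1583, 0.1622]
eef_rot: [0.743, 0.669, -0.0, 0.0]
contact_force: [0.5, 0.0, -0.4]
finger_gap: 0.148
grasp_force: 30.0
```

Emit:
apply_moves(dr=[[0, 0, 0], [0, 0, 0], [0, 0, 0], [0, 0, 0.0216], [0, 0, 0.0216], [0, 0, 0.0216], [0, 0, 0.0216], [0, 0, 0.0216], [0, 0, 0.0216], [0, 0, 0.0216]], dp=[[-0.1825, 0.0097, 0], [-0.1825, 0.0097, 0], [-0.1825, 0.0097, 0], [0, 0, 0], [0, 0, 0], [0, 0, 0], [0, 0, 0], [0, 0, 0], [0, 0, 0], [0, 0, 0]], fingers=[0, 0, 0, 0, 0, 0, 0, 0, 0, 0])

```text
time: 29.3
ee_pos: [0.5939, -0.2931, 0.162]
eef_rot: [0.968, 0.252, -0.0, -0.0]
contact_force: [-0.4, 0.0, -1.2]
finger_gap: 0.152
grasp_force: 30.0
```

Emit:
apply_moves(dr=[[0, 0, 0.0216], [0, 0, 0.0216], [0, 0, 0.0216], [0, 0, 0.0216], [0, 0, 0]], dp=[[0, 0, 0], [0, 0, 0], [0, 0, 0], [0, 0, 0], [0, 0, 0]], fingers=[0, 0, 0, 0, 0])

```text
time: 29.8
ee_pos: [0.594, -0.2929, 0.162]
eef_rot: [1.0, -0.015, -0.0, 0.0]
contact_force: [0.3, 0.7, -0.0]
finger_gap: 0.152
grasp_force: 30.0
```

```bash
python3 - <<'E'
from h import *
go([.5956,-.289,.0225],-1.3)
c=load("wrist"); cv2.imwrite("pics/w6.png",c["image"])
E
```

```text
at [ 0.594  -0.2929  0.162 ] yaw -1.66 tilt 0.03 | shift [ 0.006  -0.016   0.5581] ('turn', np.float64(-0.001))
```

View pics/w6.png

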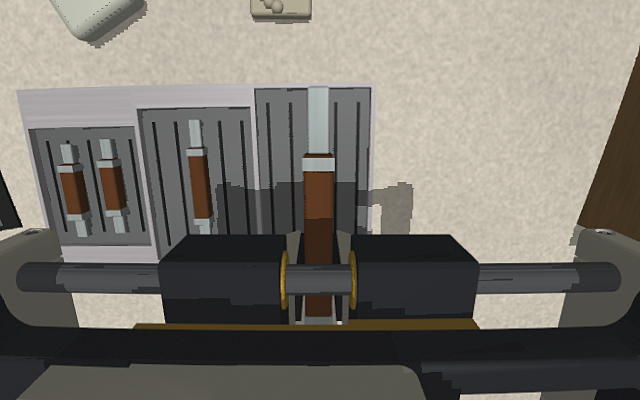

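B is held over the long row with A, C and D lying properly. I'll lower, release, raise, and look at the beaker.

Emit:
apply_moves(dr=[[0, 0, -0.001], [0, 0, 0], [0, 0, 0], [0, 0, 0], [0, 0, 0], [0, 0, 0], [0, 0, 0], [0, 0, 0]], dp=[[-0.012, -0.015, 0], [0, 0, 0.13], [0, 0, 0.13], [0, 0, 0.13], [0, 0, 0.1], [0, 0, 0.05], [0, 0, 0.018], [0, 0, 0]], fingers=[0, 0, 0, 0, 0, 0, 0, 0])

```text
time: 30.65
ee_pos: [0.5914, -0.2894, 0.023]
eef_rot: [1.0, -0.01, 0.0, -0.0]
contact_force: [-0.1, -0.2, 0.2]
finger_gap: 0.149
grasp_force: 30.0
```

Emit:
apply_moves(dr=[[0, 0, 0], [0, 0, 0], [0, 0, 0], [0, 0, 0], [0, 0, 0], [0, 0, 0], [0, 0, 0], [0, 0, 0], [0, 0, 0], [0, 0, 0]], dp=[[0, 0, 0.001], [0, 0, 0], [0, 0, 0], [0, 0, 0], [0, 0, -0.04], [0, 0, -0.1], [0, 0, -0.15], [0, 0, -0.15], [0, 0, -0.15], [0, 0, 0]], fingers=[0.33, 0.33, 0.33, 0.33, 0.33, 0.33, 0.5, 1, 1, 1])

```text
time: 31.65
ee_pos: [0.5943, -0.2906, 0.177]
eef_rot: [1.0, -0.011, 0.005, 0.002]
contact_force: [0.7, -0.0, -0.2]
finger_gap: 0.628
grasp_force: 0.0
```

```bash
python3 - <<'E'
from h import *
s=telemetry.get_state(); print(s["time"],s["ee_pos"],s["joints"].round(2), [a for a in dir(r) if a[0]!="_"])
c=load("wrist"); print(find(c,(.5,.75,-.4,0),.018))
a,b=load("scene"),load("side")
im=np.hstack([cv2.resize(a["image"][150:230,350:450],None,fx=4,fy=4,interpolation=cv2.INTER_CUBIC),cv2.resize(b["image"][150:230,205:305],None,fx=4,fy=4,interpolation=cv2.INTER_CUBIC)])
cv2.imwrite("pics/bk.png",im)
print(find(a,(.35,.8,-.5,.4)))
E
```

```text
31.65 [ 0.59426792 -0.29064641  0.17696292] [ 0.39  0.54 -0.03  1.55  0.02  1.04 -1.23] ['IKError', 'tip_extent']
[(0.5965, -0.2897, 75, 13, 178.7), (0.5985, -0.185, 57, 16, 178.4), (0.6005, -0.1025, 39, 19, 175.8), (0.597, -0.0645, 40, 21, 174.2)]
[(0.5934, -0.297, 79, 27, 1.3), (0.596, -0.1915, 60, 23, 4.5), (0.597, -0.1075, 42, 21, 6.1), (0.5938, -0.0691, 42, 22, 5.8), (0.355, 0.2195, 43, 10, 89.6)]
```

View pics/bk.png

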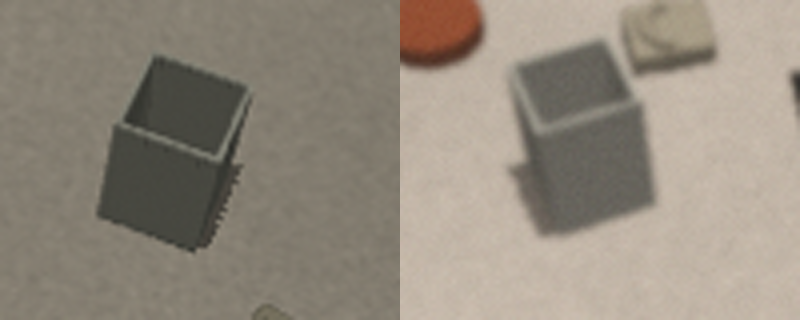

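Both crops show the beaker mouth corners clearly. In scene pixels they are (389,164), (412.5,172.5), (405,190) and (379,181). I'll solve for the beaker and mat poses.

```bash
cat >> h.py <<'E'
def rep(P):
    e=np.diff(np.vstack([P,P[:1]]),axis=0); a=np.degrees(np.arctan2(e[:,1],e[:,0]))
    print("centre",P.mean(0).round(4),"sides",(np.linalg.norm(e,axis=1)*1000).round(1),"angles mod 90",(a%90).round(1))
E
python3 - <<'E'
from h import *
a,b=load("scene"),load("side")
rep(w(a,[[350+u/4,150+v/4] for u,v in [(157,55),(250,90),(220,160),(115,125)]],.08))
rep(w(b,[[205+(u-400)/4,150+v/4] for u,v in [(512,72),(605,40),(640,100),(540,132)]],.08))
for c in (a,b):
    im=topdown(c,.003,.5,.78,-.02,.22,2000); m=(im.max(2)<60).astype(np.uint8)
    m=cv2.morphologyEx(m,cv2.MORPH_CLOSE,np.ones((25,25)))
    k=max(cv2.findContours(m,cv2.RETR_EXTERNAL,cv2.CHAIN_APPROX_NONE)[0],key=cv2.contourArea)
    q=cv2.boxPoints(cv2.minAreaRect(k)); rep(np.c_[.5+q[:,0]/2000,.22-q[:,1]/2000])
E
```

```text
centre [0.4254 0.0926] sides [51.1 49.7 54.9 53.1] angles mod 90 [20.  21.7 23.6 17.7]
centre [0.425  0.0855] sides [51.5 49.8 52.9 47.3] angles mod 90 [24.5 23.2 21.7 21.6]
centre [0.6276 0.1035] sides [160.7 160.7 160.7 160.7] angles mod 90 [8.2 8.2 8.2 8.2]
centre [0.6592 0.1003] sides [239.5 240.5 239.5 240.5] angles mod 90 [0. 0. 0. 0.]
```

The scene fit puts the beaker at about (.425,.089), yaw 21.8°, and the mat at (.6276,.1035), yaw 8.2°. The side view's mat fit is wrong: its 240 mm sides can't be the mat.

The wrist can't go horizontal that low, so I'll flip the beaker in two 90° steps. Each swings the tool from -45° to +45° about the closing axis.

Emit:
apply_moves(dr=[[0, 0, -0.02244], [0, 0, -0.02244], [0, 0, -0.02244], [0, 0, -0.02244], [0, 0, -0.02244], [0, 0, -0.02244], [0, 0, -0.02244], [0, 0, -0.02244], [0, 0, -0.02244], [0, 0, -0.02244]], dp=[[0, 0, 0], [0, 0, 0], [0, 0, 0], [0, 0, 0], [0, 0, 0], [0, 0, 0], [0, 0, 0], [0, 0, 0], [0, 0, 0], [0, 0, 0]], fingers=[1, 1, 1, 1, 1, 1, 1, 1, 1, 1])

```text
time: 32.9
ee_pos: [0.5905, -0.2891, 0.1685]
eef_rot: [0.766, 0.642, -0.001, -0.001]
contact_force: [0.1, -0.6, 0.0]
finger_gap: 0.999
grasp_force: 0.0
```

Emit:
apply_moves(dr=[[0, 0, -0.02244], [0, 0, -0.02244], [0, 0, -0.02244], [0, 0, -0.02244], [0, 0, 0]], dp=[[0, 0, 0], [0, 0, 0], [0, 0, 0], [0, 0, 0], [0, 0, 0]], fingers=[1, 1, 1, 1, 1])

```text
time: 33.4
ee_pos: [0.5904, -0.2893, 0.1685]
eef_rot: [0.559, 0.829, 0.0, -0.001]
contact_force: [0.5, -0.8, -0.3]
finger_gap: 1.005
grasp_force: 0.0
```

Emit:
apply_moves(dr=[[0, 0, 0], [0, 0, 0], [0, 0, 0], [0, 0, 0], [0, 0, 0], [0, 0, 0], [0, 0, 0], [0, 0, 0], [0, 0, 0]], dp=[[0.1548, -0.0081, 0.015], [0.1548, -0.0081, 0.015], [0.1548, -0.0081, 0.015], [0.1548, -0.0081, 0.015], [0.1548, -0.0081, 0.015], [0.1548, -0.0081, 0.015], [0.1548, -0.0081, 0.015], [0.1548, -0.0081, 0.015], [0, 0, 0]], fingers=[1, 1, 1, 1, 1, 1, 1, 1, 1])

```text
time: 34.3
ee_pos: [0.4579, -0.0034, 0.1394]
eef_rot: [0.559, 0.829, -0.0, -0.001]
contact_force: [0.1, 0.2, 0.3]
finger_gap: 0.998
grasp_force: 0.0
```

Emit:
apply_moves(dr=[[0, 0.0208, 0], [0, 0.0208, 0], [0, 0.0208, 0], [0, 0.0208, 0], [0, 0.0208, 0], [0, 0.0208, 0], [0, 0, 0], [0, 0, 0]], dp=[[0, 0, 0], [0, 0, 0], [0, 0, 0], [0, 0, 0], [0, 0, 0], [0, 0, 0], [0, 0, 0], [0, 0, 0]], fingers=[1, 1, 1, 1, 1, 1, 1, 1])

```text
time: 35.1
ee_pos: [0.4606, -0.0083, 0.1391]
eef_rot: [0.519, 0.765, 0.213, -0.317]
contact_force: [0.8, 0.5, -0.3]
finger_gap: 1.003
grasp_force: 0.0
```

```bash
cat >> h.py <<'E'
def pose():
    s=telemetry.get_state(); m=Ro.from_quat(s["eef_rot"]).as_matrix()
    print("t",s["time"],"pos",s["ee_pos"].round(4),"x",m[:,0].round(3),"y",m[:,1].round(3),"z",m[:,2].round(3),"j",s["joints"].round(2),"F",s["contact_force"].round(1),"gap",round(s["finger_gap"],3))
E
python3 - <<'E'
from h import *
pose(); go([.425,.089,.042])
c=load("wrist"); cv2.imwrite("pics/w7.png",c["image"])
E
```

```text
t 35.1 pos [ 0.4606 -0.0083  0.1391] x [-0.261  0.658  0.706] y [ 0.929  0.37  -0.002] z [-0.263  0.655 -0.708] j [ 0.83  0.77 -0.77  1.76 -0.18  1.19  0.59] F [ 0.8  0.5 -0.3] gap 1.003
at [ 0.4606 -0.0083  0.1391] yaw 111.61 tilt 44.91 | shift [0.0193 0.0127 0.5676]
```

View pics/w7.png

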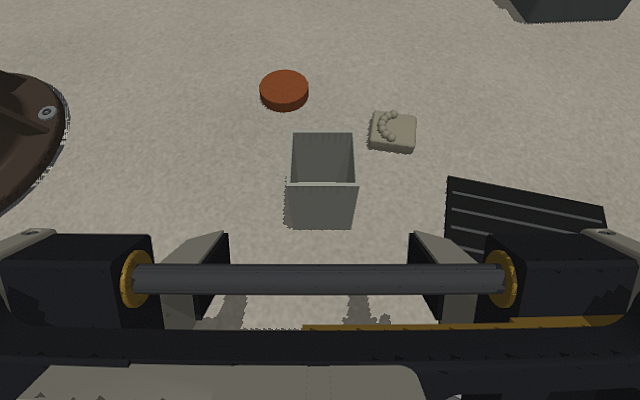

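The beaker is squared up and centred between the open fingers: mouth columns 292-355, pads either side. I'll grip, lift and swing it 90°.

Emit:
apply_moves(dr=[[0, 0, 0], [0, 0, 0], [0, 0, 0], [0, 0, 0], [0, 0, 0], [0, 0, 0], [0, 0, 0]], dp=[[0.019, 0.006, 0], [0, 0, 0.13], [0, 0, 0.13], [0, 0, 0.13], [0, 0, 0.12], [0, 0, 0.058], [0, 0, 0]], fingers=[1, 1, 1, 1, 1, 1, 1])

```text
time: 35.85
ee_pos: [0.4219, 0.0908, 0.0435]
eef_rot: [0.516, 0.767, 0.213, -0.317]
contact_force: [0.1, 0.1, 0.6]
finger_gap: 1.001
grasp_force: 0.0
```

Emit:
apply_moves(dr=[[0, 0, 0], [0, 0, 0], [0, 0, 0], [0, 0, 0], [0, 0, 0], [0, 0, 0]], dp=[[0, 0, 0], [0, 0, 0], [0, 0, 0], [0, 0, 0], [0, 0, 0], [0, 0, 0]], fingers=[0.3, 0.3, 0.3, 0.3, 0.3, 0.3], squeeze=35)

```text
time: 36.45
ee_pos: [0.424, 0.0884, 0.043]
eef_rot: [0.518, 0.766, 0.214, -0.316]
contact_force: [1.4, -2.8, 4.3]
finger_gap: 0.603
grasp_force: 35.0
```

Emit:
apply_moves(dr=[[0, 0, 0], [0, 0, 0], [0, 0, 0], [0, 0, 0], [0, 0, 0], [0, 0, 0]], dp=[[0.05, 0, -0.05], [0.05, 0, -0.05], [0.05, 0, -0.05], [0.05, 0, -0.05], [0.055, 0, -0.055], [0, 0, 0]], fingers=[0.3, 0.3, 0.3, 0.3, 0.3, 0.3])

```text
time: 37.05
ee_pos: [0.4243, 0.0891, 0.1359]
eef_rot: [0.517, 0.767, 0.215, -0.315]
contact_force: [0.7, 0.2, -1.0]
finger_gap: 0.609
grasp_force: 35.0
```

```bash
python3 - <<'E'
from h import *
pose()
E
```

```text
t 37.05 pos [0.4243 0.0891 0.1359] x [-0.267  0.657  0.705] y [0.928 0.374 0.003] z [-0.261  0.654 -0.71 ] j [ 0.76  0.72 -0.84  1.93 -0.24  1.01  0.53] F [ 0.7  0.2 -1. ] gap 0.609
```

Emit:
apply_moves(dr=[[0, 0, 0], [0, 0, 0], [0, -0.0208, 0], [0, -0.0208, 0], [0, -0.0208, 0], [0, -0.0208, 0], [0, -0.0208, 0], [0, -0.0208, 0], [0, -0.0208, 0], [0, -0.0208, 0]], dp=[[-0.057, 0, -0.057], [-0.057, 0, -0.057], [0, 0, 0], [0, 0, 0], [0, 0, 0], [0, 0, 0], [0, 0, 0], [0, 0, 0], [0, 0, 0], [0, 0, 0]], fingers=[0.3, 0.3, 0.3, 0.3, 0.3, 0.3, 0.3, 0.3, 0.3, 0.3])

```text
time: 38.05
ee_pos: [0.4388, 0.0516, 0.1343]
eef_rot: [0.555, 0.821, -0.073, 0.111]
contact_force: [-0.6, -0.5, -2.9]
finger_gap: 0.608
grasp_force: 35.0
```

Emit:
apply_moves(dr=[[0, -0.0208, 0], [0, -0.0208, 0], [0, -0.0208, 0], [0, -0.0208, 0], [0, 0, 0], [0, 0, 0]], dp=[[0, 0, 0], [0, 0, 0], [0, 0, 0], [0, 0, 0], [0, 0, 0], [0, 0, 0]], fingers=[0.3, 0.3, 0.3, 0.3, 0.3, 0.3])

```text
time: 38.65
ee_pos: [0.4379, 0.0519, 0.1324]
eef_rot: [0.517, 0.767, -0.214, 0.315]
contact_force: [-1.3, -0.8, -1.0]
finger_gap: 0.606
grasp_force: 35.0
```

```bash
python3 - <<'E'
from h import *
pose()
E
```

```text
t 38.65 pos [0.4379 0.0519 0.1324] x [-0.268  0.657 -0.704] y [ 0.927  0.375 -0.002] z [ 0.262 -0.654 -0.71 ] j [-0.52  0.5  -0.39  2.18  0.92  1.2  -1.18] F [-1.3 -0.8 -1. ] gap 0.606
```

The 90° swing worked. I'll lower the beaker onto its side.

Emit:
apply_moves(dr=[[0, 0, 0], [0, 0, 0], [0, 0, 0], [0, 0, 0], [0, 0, 0], [0, 0, 0], [0, 0, 0]], dp=[[0.07, 0, 0.07], [0.07, 0, 0.07], [0.07, 0, 0.07], [0.05, 0, 0.05], [0.015, 0, 0.015], [0, 0, 0], [0, 0, 0]], fingers=[0.3, 0.3, 0.3, 0.3, 0.3, 0.3, 0.3])

```text
time: 39.35
ee_pos: [0.4388, 0.0509, 0.0368]
eef_rot: [0.518, 0.765, -0.214, 0.316]
contact_force: [0.5, 1.1, -0.9]
finger_gap: 0.605
grasp_force: 35.0
```

```bash
python3 - <<'E'
from h import *
pose()
a,b=load("scene"),load("side")
im=np.hstack([cv2.resize(a["image"][120:240,330:450],None,fx=3,fy=3,interpolation=cv2.INTER_CUBIC),cv2.resize(b["image"][150:270,205:325],None,fx=3,fy=3,interpolation=cv2.INTER_CUBIC)])
cv2.imwrite("pics/bk2.png",im)
E
```

```text
t 39.35 pos [0.4388 0.0509 0.0368] x [-0.262  0.658 -0.706] y [0.929 0.371 0.001] z [ 0.263 -0.655 -0.709] j [-0.56  0.69 -0.34  2.22  1.06  1.1  -1.41] F [ 0.5  1.1 -0.9] gap 0.605
```

View pics/bk2.png

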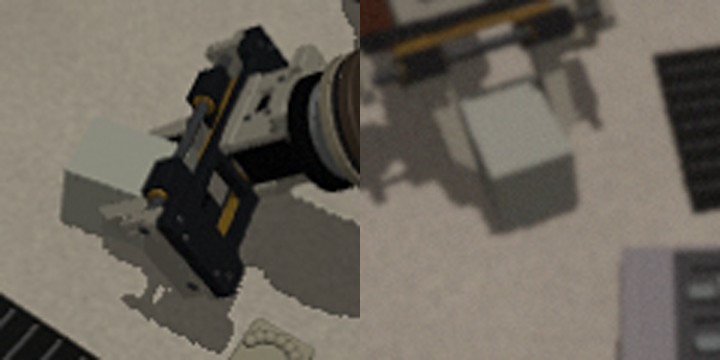

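The beaker is held on its side a few millimetres above the bench, closed end facing the side camera. I'll lower it the rest of the way, release and back off.

Emit:
apply_moves(dr=[[0, 0, 0], [0, 0, 0], [0, 0, 0], [0, 0, 0]], dp=[[0.01, 0, 0.01], [0.01, 0, 0.01], [0, 0, 0], [0, 0, 0]], fingers=[0.3, 0.3, 0.3, 0.3])

```text
time: 39.85
ee_pos: [0.4388, 0.0517, 0.0302]
eef_rot: [0.517, 0.765, -0.214, 0.318]
contact_force: [-4.7, 5.3, 19.2]
finger_gap: 0.609
grasp_force: 35.0
```

Emit:
apply_moves(dr=[[0, 0, 0], [0, 0, 0], [0, 0, 0]], dp=[[0.003, 0, 0.003], [0, 0, 0], [0, 0, 0]], fingers=[0.3, 0.3, 0.3])

```text
time: 40.15
ee_pos: [0.4388, 0.0517, 0.0301]
eef_rot: [0.517, 0.765, -0.214, 0.319]
contact_force: [-8.1, 8.4, 33.3]
finger_gap: 0.607
grasp_force: 35.0
```

Emit:
apply_moves(dr=[[0, 0, 0], [0, 0, 0], [0, 0, 0], [0, 0, 0], [0, 0, 0], [0, 0, 0], [0, 0, 0], [0, 0, 0], [0, 0, 0], [0, 0, 0]], dp=[[0, 0, 0], [0, 0, 0], [0, 0, 0], [0, 0, 0], [0, 0, 0], [0, 0, -0.1], [0, 0, -0.15], [0, 0, -0.15], [0, 0, -0.15], [0, 0, -0.15]], fingers=[1, 1, 1, 1, 1, 1, 1, 1, 1, 1])

```text
time: 41.15
ee_pos: [0.3916, 0.1668, 0.1526]
eef_rot: [0.517, 0.766, -0.214, 0.316]
contact_force: [1.4, 0.8, -0.7]
finger_gap: 0.998
grasp_force: 0.0
```

Emit:
apply_moves(dr=[[0, 0.0208, 0], [0, 0.0208, 0], [0, 0.0208, 0], [0, 0.0208, 0], [0, 0.0208, 0], [0, 0.0208, 0], [0, 0, 0]], dp=[[0, 0, 0], [0, 0, 0], [0, 0, 0], [0, 0, 0], [0, 0, 0], [0, 0, 0], [0, 0, 0]], fingers=[1, 1, 1, 1, 1, 1, 1])

```text
time: 41.85
ee_pos: [0.3942, 0.1607, 0.1515]
eef_rot: [0.564, 0.826, 0.0, -0.001]
contact_force: [-0.0, -0.6, -0.6]
finger_gap: 1.002
grasp_force: 0.0
```

```bash
python3 - <<'E'
from h import *
pose()
c=load("wrist"); cv2.imwrite("pics/w8.png",topdown(c,.056,.33,.55,-.06,.2,2400))
a,b=load("scene"),load("side"); cv2.imwrite("pics/s8.png",np.hstack([topdown(a,.056,.33,.55,-.06,.2,1500),topdown(b,.056,.33,.55,-.06,.2,1500)]))
E
```

```text
t 41.85 pos [0.3942 0.1607 0.1515] x [-0.363  0.932  0.002] y [ 0.932  0.363 -0.   ] z [-0.001  0.002 -1.   ] j [ 0.01  0.28 -0.62  2.1   0.22  0.82 -0.37] F [-0.  -0.6 -0.6] gap 1.002
```

View pics/s8.png

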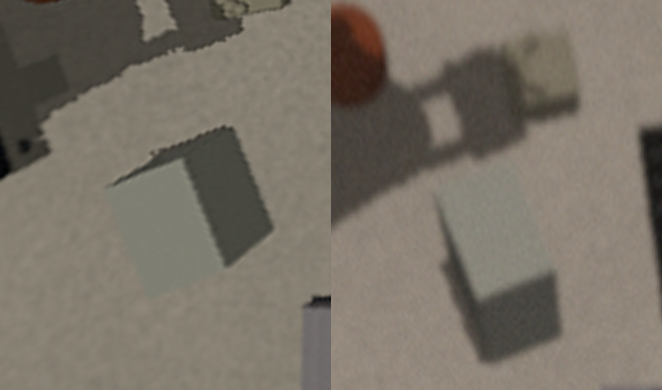

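The beaker lies on its side, centre (.4405,.047), axis about 112°. I'll regrasp it with the hand from the other side.

Emit:
apply_moves(dr=[[0, 0, -0.0025], [0, 0, 0], [0, 0, 0], [0, 0, 0], [0, 0, 0], [0, 0, 0], [0, 0, 0]], dp=[[-0.153, 0.002, 0], [-0.153, 0.002, 0], [-0.153, 0.002, 0], [-0.153, 0.002, 0], [-0.153, 0.002, 0], [-0.153, 0.002, 0], [0, 0, 0]], fingers=[1, 1, 1, 1, 1, 1, 1])

```text
time: 42.7
ee_pos: [0.4849, -0.0474, 0.151]
eef_rot: [0.554, 0.832, -0.001, 0.001]
contact_force: [-1.0, 1.1, -0.4]
finger_gap: 0.999
grasp_force: 0.0
```

Emit:
apply_moves(dr=[[0, 0.0208, 0], [0, 0.0208, 0], [0, 0.0208, 0], [0, 0.0208, 0], [0, 0.0208, 0], [0, 0.0208, 0], [0, 0, 0], [0, 0, 0]], dp=[[0, 0, 0], [0, 0, 0], [0, 0, 0], [0, 0, 0], [0, 0, 0], [0, 0, 0], [0, 0, 0], [0, 0, 0]], fingers=[1, 1, 1, 1, 1, 1, 1, 1])

```text
time: 43.5
ee_pos: [0.4833, -0.0424, 0.1508]
eef_rot: [0.51, 0.77, 0.21, -0.319]
contact_force: [-0.8, 0.6, 0.5]
finger_gap: 1.0
grasp_force: 0.0
```

```bash
python3 - <<'E'
from h import *
pose(); go([.4405,.047,.030])
a,b=load("scene"),load("side")
for c,o in ((a,0),(b,0)):
    im=topdown(c,.056,.33,.55,-.06,.2,1500); g=cv2.cvtColor(im,cv2.COLOR_BGR2HSV); m=((g[...,0]>20)&(g[...,0]<110)&(g[...,2]>110)).astype(np.uint8)
    k=max(cv2.findContours(cv2.morphologyEx(m,cv2.MORPH_OPEN,np.ones((5,5))),0,1)[0],key=cv2.contourArea,default=None)
    if k is not None: (u,v),s,t=cv2.minAreaRect(k); print(.33+u/1500,.2-v/1500,np.array(s)/1.5,t)
E
```

```text
t 43.5 pos [ 0.4833 -0.0424  0.1508] x [-0.275  0.653  0.706] y [ 0.921  0.391 -0.002] z [-0.277  0.649 -0.708] j [ 0.77  0.76 -0.65  1.66 -0.21  1.31  0.67] F [-0.8  0.6  0.5] gap 1.0
at [ 0.4833 -0.0424  0.1508] yaw 112.88 tilt 44.91 | shift [-0.0606 -0.0169  0.622 ] 
0.4376035461425781 0.04821834309895834 [88.80183919 59.32428996] 68.05130004882812
```

Emit:
apply_moves(dr=[[0, 0, 0], [0, 0, 0], [0, 0, 0], [0, 0, 0], [0, 0, 0], [0, 0, 0], [0, 0, 0], [0, 0, 0]], dp=[[-0.0606, -0.018, 0], [0, 0, 0.13], [0, 0, 0.13], [0, 0, 0.13], [0, 0, 0.13], [0, 0, 0.07], [0, 0, 0.032], [0, 0, 0]], fingers=[1, 1, 1, 1, 1, 1, 1, 1])

```text
time: 44.4
ee_pos: [0.4405, 0.0453, 0.0307]
eef_rot: [0.511, 0.77, 0.211, -0.318]
contact_force: [0.2, -0.8, 0.8]
finger_gap: 0.998
grasp_force: 0.0
```

Emit:
apply_moves(dr=[[0, 0, 0], [0, 0, 0], [0, 0, 0], [0, 0, 0], [0, 0, 0], [0, 0, 0]], dp=[[0, 0, 0], [0, 0, 0], [0, 0, 0], [0, 0, 0], [0, 0, 0], [0, 0, 0]], fingers=[0.3, 0.3, 0.3, 0.3, 0.3, 0.3])

```text
time: 45.0
ee_pos: [0.4411, 0.0448, 0.0309]
eef_rot: [0.512, 0.77, 0.212, -0.318]
contact_force: [-0.1, -1.9, 3.3]
finger_gap: 0.609
grasp_force: 34.8
```

Emit:
apply_moves(dr=[[0, 0, 0], [0, 0, 0], [0, 0, 0], [0, 0, 0], [0, 0, 0], [0, 0, 0], [0, 0, 0]], dp=[[0.0565, 0, -0.0565], [0.0565, 0, -0.0565], [0.0565, 0, -0.0565], [0.0565, 0, -0.0565], [0.0565, 0, -0.0565], [0.0565, 0, -0.0565], [0, 0, 0]], fingers=[0.3, 0.3, 0.3, 0.3, 0.3, 0.3, 0.3])

```text
time: 45.7
ee_pos: [0.4417, 0.0453, 0.1523]
eef_rot: [0.511, 0.77, 0.212, -0.317]
contact_force: [0.0, -1.0, -2.0]
finger_gap: 0.609
grasp_force: 34.8
```

Emit:
apply_moves(dr=[[0, 0, 0], [0, 0, 0], [0, 0, 0], [0, 0, 0], [0, 0, 0], [0, 0, 0], [0, 0, 0]], dp=[[-0.0097, 0.1295, -0.0101], [-0.0097, 0.1295, -0.0101], [-0.0097, 0.1295, -0.0101], [-0.0097, 0.1295, -0.0101], [-0.0097, 0.1295, -0.0101], [-0.0097, 0.1295, -0.0101], [0, 0, 0]], fingers=[0.3, 0.3, 0.3, 0.3, 0.3, 0.3, 0.3])

```text
time: 46.4
ee_pos: [0.6304, 0.1034, 0.1496]
eef_rot: [0.511, 0.77, 0.212, -0.318]
contact_force: [1.3, 0.1, -1.4]
finger_gap: 0.611
grasp_force: 34.8
```

```bash
python3 - <<'E'
from h import *
pose()
E
```

```text
t 46.4 pos [0.6304 0.1034 0.1496] x [-0.276  0.651  0.707] y [0.921 0.388 0.001] z [-0.274  0.652 -0.707] j [ 0.46  0.89 -0.65  1.38 -0.25  1.29  0.44] F [ 1.3  0.1 -1.4] gap 0.611
```

Emit:
apply_moves(dr=[[0, -0.0208, 0], [0, -0.0208, 0], [0, -0.0208, 0], [0, -0.0208, 0], [0, -0.0208, 0], [0, -0.0208, 0], [0, -0.0208, 0], [0, -0.0208, 0], [0, -0.0208, 0], [0, -0.0208, 0]], dp=[[0, 0, 0], [0, 0, 0], [0, 0, 0], [0, 0, 0], [0, 0, 0], [0, 0, 0], [0, 0, 0], [0, 0, 0], [0, 0, 0], [0, 0, 0]], fingers=[0.3, 0.3, 0.3, 0.3, 0.3, 0.3, 0.3, 0.3, 0.3, 0.3])

```text
time: 47.4
ee_pos: [0.6278, 0.1012, 0.1512]
eef_rot: [0.534, 0.804, -0.144, 0.218]
contact_force: [0.9, -0.6, -2.3]
finger_gap: 0.605
grasp_force: 34.8
```

Emit:
apply_moves(dr=[[0, -0.0208, 0], [0, -0.0208, 0], [0, 0, 0], [0, 0, 0]], dp=[[0, 0, 0], [0, 0, 0], [0, 0, 0], [0, 0, 0]], fingers=[0.3, 0.3, 0.3, 0.3])

```text
time: 47.8
ee_pos: [0.6273, 0.1013, 0.1498]
eef_rot: [0.511, 0.771, -0.212, 0.317]
contact_force: [1.1, -1.5, -0.5]
finger_gap: 0.607
grasp_force: 34.8
```

```bash
python3 - <<'E'
from h import *
pose(); go([.6276,.1035,.047])
E
```

```text
t 47.8 pos [0.6273 0.1013 0.1498] x [-0.278  0.653 -0.704] y [ 0.921  0.389 -0.003] z [ 0.272 -0.65  -0.71 ] j [-0.62  0.64 -0.05  1.75  0.86  1.18 -0.78] F [ 1.1 -1.5 -0.5] gap 0.607
at [0.6273 0.1013 0.1498] yaw 113.07 tilt 44.79 | shift [0.2951 0.0058 0.2862]
```

Emit:
apply_moves(dr=[[0, 0, 0], [0, 0, 0], [0, 0, 0], [0, 0, 0], [0, 0, 0], [0, 0, 0]], dp=[[0.08, 0, 0.08], [0.08, 0, 0.08], [0.08, 0, 0.078], [0.04, 0, 0.04], [0, 0, 0], [0, 0, 0]], fingers=[0.3, 0.3, 0.3, 0.3, 0.3, 0.3])

```text
time: 48.4
ee_pos: [0.6286, 0.1005, 0.0536]
eef_rot: [0.512, 0.769, -0.211, 0.318]
contact_force: [0.6, 0.8, -1.0]
finger_gap: 0.611
grasp_force: 34.8
```

Emit:
apply_moves(dr=[[0, 0, 0], [0, 0, 0], [0, 0, 0]], dp=[[0.006, 0, 0.006], [0, 0, 0], [0, 0, 0]], fingers=[0.3, 0.3, 0.3])

```text
time: 48.7
ee_pos: [0.6282, 0.1018, 0.051]
eef_rot: [0.512, 0.77, -0.211, 0.318]
contact_force: [-0.8, -0.0, -0.7]
finger_gap: 0.611
grasp_force: 34.8
```

```bash
python3 - <<'E'
from h import *
pose()
a,b=load("scene"),load("side")
im=np.hstack([cv2.resize(a["image"][170:320,240:390],None,fx=2.6,fy=2.6,interpolation=cv2.INTER_CUBIC),cv2.resize(b["image"][110:260,270:420],None,fx=2.6,fy=2.6,interpolation=cv2.INTER_CUBIC)])
cv2.imwrite("pics/bk3.png",im)
E
```

```text
t 48.7 pos [0.6282 0.1018 0.051 ] x [-0.274  0.653 -0.706] y [0.922 0.388 0.001] z [ 0.274 -0.651 -0.708] j [-0.63  0.78 -0.03  1.78  0.93  1.07 -0.94] F [-0.8 -0.  -0.7] gap 0.611
```

View pics/bk3.png

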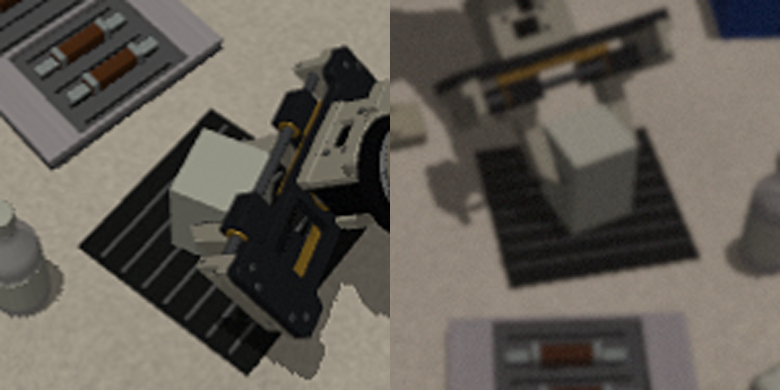

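The beaker is inverted, upright and just above the mat, with the whole footprint inside it. I'll set it down, release and back off.

Emit:
apply_moves(dr=[[0, 0, 0], [0, 0, 0], [0, 0, 0], [0, 0, 0]], dp=[[0.006, 0, 0.006], [0.006, 0, 0.006], [0, 0, 0], [0, 0, 0]], fingers=[0.3, 0.3, 0.3, 0.3])

```text
time: 49.2
ee_pos: [0.6284, 0.102, 0.0473]
eef_rot: [0.511, 0.769, -0.211, 0.319]
contact_force: [-1.8, 3.1, 9.7]
finger_gap: 0.608
grasp_force: 35.0
```

Emit:
apply_moves(dr=[[0, 0, 0], [0, 0, 0], [0, 0, 0], [0, 0, 0], [0, 0, 0], [0, 0, 0], [0, 0, 0], [0, 0, 0], [0, 0, 0], [0, 0, 0]], dp=[[0.002, 0, 0.002], [0, 0, 0], [0, 0, 0], [0, 0, 0], [0, 0, 0], [0, 0, 0], [0, 0, -0.08], [0, 0, -0.12], [0, 0, -0.15], [0, 0, -0.15]], fingers=[0.3, 1, 1, 1, 1, 1, 1, 1, 1, 1])

```text
time: 50.2
ee_pos: [0.5931, 0.1833, 0.1346]
eef_rot: [0.511, 0.77, -0.212, 0.318]
contact_force: [0.5, 1.0, -0.8]
finger_gap: 0.997
grasp_force: 0.0
```

Emit:
apply_moves(dr=[[0, 0, 0], [0, 0, 0], [0, 0, 0], [0, 0, 0], [0, 0, 0]], dp=[[-0.1, 0, -0.13], [-0.1, 0, -0.13], [-0.1, 0, -0.13], [0, 0, 0], [0, 0, 0]], fingers=[1, 1, 1, 1, 1])

```text
time: 50.7
ee_pos: [0.5877, 0.1977, 0.2565]
eef_rot: [0.512, 0.77, -0.211, 0.318]
contact_force: [-0.4, -0.1, -0.7]
finger_gap: 0.994
grasp_force: 0.0
```

```bash
python3 - <<'E'
from h import *
pose()
a,b=load("scene"),load("side")
cv2.imwrite("pics/end.png",np.hstack([a["image"][80:400,150:470],b["image"][80:400,200:520]]))
E
```

```text
t 50.7 pos [0.5877 0.1977 0.2565] x [-0.273  0.654 -0.706] y [0.922 0.387 0.002] z [ 0.275 -0.65  -0.709] j [-0.74  0.56 -0.1   1.59  0.75  1.45 -0.71] F [-0.4 -0.1 -0.7] gap 0.994
```

View pics/end.png

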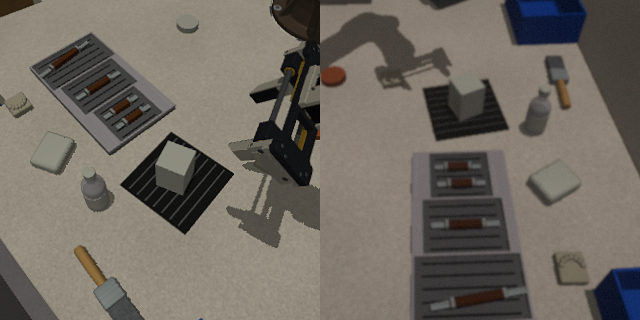

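The beaker stands mouth-down on the mat, but the long carver has been knocked askew. In the side view it runs from (428,303) to (526,292), its right tip near the end stop. I'll check it.

```bash
python3 - <<'E'
from h import *
a,b=load("scene"),load("side")
for c in (a,b): print(find(c,(.45,.75,-.4,0),.018))
cv2.imwrite("pics/lg.png",np.hstack([topdown(a,.014,.48,.72,-.36,-.02,1500),topdown(b,.014,.48,.72,-.36,-.02,1500)]))
E
```

```text
[(0.6062, -0.3079, 79, 25, 10.0), (0.5995, -0.1845, 59, 23, 3.6), (0.6, -0.102, 40, 22, 5.2), (0.597, -0.0645, 42, 21, 6.0)]
[(0.6057, -0.3089, 73, 15, 7.1), (0.5979, -0.1869, 54, 17, 179.9), (0.599, -0.105, 36, 18, 179.4), (0.596, -0.0665, 36, 19, 179.9)]
```

View pics/lg.png

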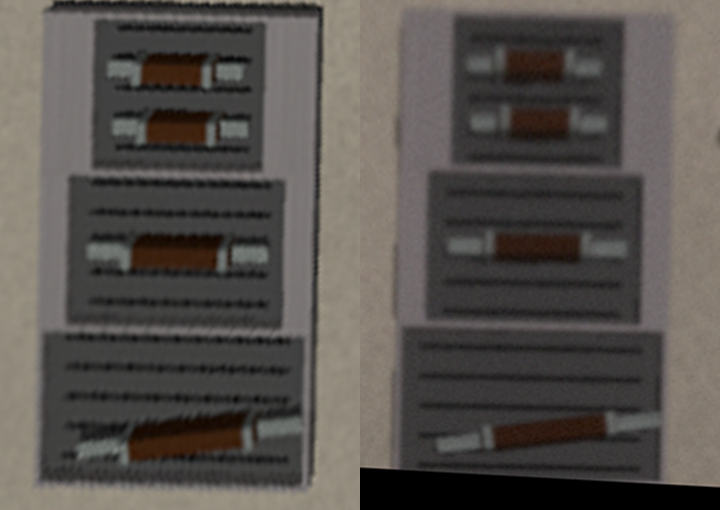

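The long carver is at about (.606,-.3085), angle about 7.5°, right tip at the end stop. I'll straighten it.

Emit:
apply_moves(dr=[[0, 0.0208, 0], [0, 0.0208, 0], [0, 0.0208, 0], [0, 0.0208, 0], [0, 0.0208, 0], [0, 0.0208, 0], [0, 0, 0.0225], [0, 0, 0.0225], [0, 0, 0.0225], [0, 0, 0.0225]], dp=[[0, 0, 0], [0, 0, 0], [0, 0, 0], [0, 0, 0], [0, 0, 0], [0, 0, 0], [0, 0, 0], [0, 0, 0], [0, 0, 0], [0, 0, 0]], fingers=[0.5, 0.5, 0.5, 0.5, 0.5, 0.5, 0.5, 0.5, 0.5, 0.5])

```text
time: 51.9
ee_pos: [0.5872, 0.1967, 0.2544]
eef_rot: [0.766, 0.643, -0.001, -0.0]
contact_force: [-0.6, 1.0, 0.3]
finger_gap: 0.498
grasp_force: 0.0
```

Emit:
apply_moves(dr=[[0, 0, 0.0225], [0, 0, 0.0225], [0, 0, 0.0225], [0, 0, 0.0225], [0, 0, 0.0225], [0, 0, 0.0225], [0, 0, 0.0225], [0, 0, 0.0225], [0, 0, 0.0225], [0, 0, 0]], dp=[[0, 0, 0], [0, 0, 0], [0, 0, 0], [0, 0, 0], [0, 0, 0], [0, 0, 0], [0, 0, 0], [0, 0, 0], [0, 0, 0], [0, 0, 0]], fingers=[0.4, 0.4, 0.4, 0.4, 0.4, 0.4, 0.4, 0.4, 0.4, 0.4])

```text
time: 52.9
ee_pos: [0.5871, 0.1971, 0.2545]
eef_rot: [0.998, 0.064, -0.001, 0.001]
contact_force: [0.6, 1.3, -0.9]
finger_gap: 0.398
grasp_force: 0.0
```

Emit:
apply_moves(dr=[[0, 0, 0], [0, 0, 0], [0, 0, 0], [0, 0, 0], [0, 0, 0], [0, 0, 0], [0, 0, 0], [0, 0, 0], [0, 0, 0], [0, 0, 0]], dp=[[-0.0193, 0.195, 0], [-0.0193, 0.195, 0], [-0.0193, 0.195, 0], [-0.0193, 0.195, 0], [-0.0193, 0.195, 0], [-0.0193, 0.195, 0], [-0.0193, 0.195, 0], [-0.0193, 0.195, 0], [-0.0193, 0.195, 0], [-0.0193, 0.195, 0]], fingers=[0.4, 0.4, 0.4, 0.4, 0.4, 0.4, 0.4, 0.4, 0.4, 0.4])

```text
time: 53.9
ee_pos: [0.6027, -0.2941, 0.255]
eef_rot: [0.998, 0.068, -0.001, -0.0]
contact_force: [1.2, 0.3, 0.4]
finger_gap: 0.404
grasp_force: 0.0
```

Emit:
apply_moves(dr=[[0, 0, 0], [0, 0, 0], [0, 0, 0], [0, 0, 0]], dp=[[0, 0, 0.17], [0, 0, 0.17], [0, 0, 0], [0, 0, 0]], fingers=[0.4, 0.4, 0.4, 0.4])

```text
time: 54.3
ee_pos: [0.603, -0.2919, 0.1706]
eef_rot: [0.998, 0.067, -0.001, -0.0]
contact_force: [0.6, 0.4, 0.7]
finger_gap: 0.402
grasp_force: 0.0
```

```bash
python3 - <<'E'
from h import *
pose(); c=load("wrist"); f=find(c,(.5,.75,-.42,-.22),.02); print(f)
for k in f: grasp(k,.0245)
E
```

```text
t 54.3 pos [ 0.603  -0.2919  0.1706] x [ 0.991  0.133 -0.002] y [ 0.133 -0.991 -0.001] z [-0.002  0.001 -1.   ] j [ 0.22  0.57  0.23  1.54 -0.14  1.05 -0.95] F [0.6 0.4 0.7] gap 0.402
[(0.6067, -0.3079, 76, 14, 6.8)]
target (0.6067, -0.3079, 76, 14, 6.8)
at [ 0.6041 -0.2923  0.1723] yaw 7.62 tilt 0.07 | shift [0.0016 0.0628 0.5914] ('turn', np.float64(0.0023))
```

Emit:
apply_moves(dr=[[0, 0, 0.0023], [0, 0, 0], [0, 0, 0], [0, 0, 0], [0, 0, 0], [0, 0, 0], [0, 0, 0], [0, 0, 0], [0, 0, 0]], dp=[[0.001, 0.031, 0], [0.001, 0.031, 0], [0, 0, 0.13], [0, 0, 0.13], [0, 0, 0.13], [0, 0, 0.12], [0, 0, 0.06], [0, 0, 0.0214], [0, 0, 0]], fingers=[0.4, 0.4, 0.4, 0.4, 0.4, 0.4, 0.4, 0.4, 0.4])

```text
time: 55.25
ee_pos: [0.6061, -0.308, 0.0235]
eef_rot: [0.998, 0.058, 0.0, 0.0]
contact_force: [-0.2, 0.2, 0.1]
finger_gap: 0.4
grasp_force: 0.0
```

Emit:
apply_moves(dr=[[0, 0, 0], [0, 0, 0], [0, 0, 0], [0, 0, 0], [0, 0, 0], [0, 0, 0]], dp=[[0, 0, 0], [0, 0, 0], [0, 0, 0], [0, 0, 0], [0, 0, 0], [0, 0, 0]], fingers=[0, 0, 0, 0, 0, 0], squeeze=30)

```text
time: 55.85
ee_pos: [0.6063, -0.3077, 0.0239]
eef_rot: [0.998, 0.058, 0.001, 0.0]
contact_force: [-1.2, 0.9, 6.6]
finger_gap: 0.147
grasp_force: 30.0
```

Emit:
apply_moves(dr=[[0, 0, 0], [0, 0, 0], [0, 0, 0], [0, 0, 0.0226], [0, 0, 0], [0, 0, 0], [0, 0, 0]], dp=[[0, 0, -0.05], [0, 0, -0.05], [0, 0, -0.05], [0, 0, 0], [-0.0457, -0.0746, 0], [0, 0, 0], [0, 0, 0]], fingers=[0, 0, 0, 0, 0, 0, 0])

```text
time: 56.55
ee_pos: [0.5952, -0.2883, 0.0615]
eef_rot: [1.0, -0.012, 0.0, 0.0]
contact_force: [-0.4, 0.2, -0.4]
finger_gap: 0.143
grasp_force: 30.0
```

```bash
python3 - <<'E'
from h import *
go([.5956,-.289,.025],-1.3)
E
```

```text
at [ 0.5952 -0.2883  0.0615] yaw -1.4 tilt 0.06 | shift [0.0015 0.0029 0.1459] ('turn', np.float64(-0.0003))
```

Emit:
apply_moves(dr=[[0, 0, 0], [0, 0, 0], [0, 0, 0], [0, 0, 0], [0, 0, 0], [0, 0, 0], [0, 0, 0], [0, 0, 0], [0, 0, 0], [0, 0, 0]], dp=[[0, 0.002, 0.08], [0, 0, 0.05], [0, 0, 0.017], [0, 0, 0], [0, 0, 0], [0, 0, 0], [0, 0, 0], [0, 0, 0], [0, 0, -0.04], [0, 0, -0.1]], fingers=[0, 0, 0, 0, 0, 0.3, 0.3, 0.3, 0.3, 0.3])

```text
time: 57.55
ee_pos: [0.5934, -0.2883, 0.0576]
eef_rot: [1.0, -0.013, -0.002, -0.001]
contact_force: [0.2, 0.3, -0.4]
finger_gap: 0.301
grasp_force: 0.0
```

Emit:
apply_moves(dr=[[0, 0, 0], [0, 0, 0], [0, 0, 0], [0, 0, 0], [0, 0, 0], [0, 0, 0], [0, 0, 0], [0, 0, 0], [0, 0, 0], [0, 0, 0]], dp=[[0, 0, -0.18], [0, 0, -0.18], [0, 0, -0.18], [0, 0, -0.18], [0, 0, 0], [0, 0, 0], [0, 0, 0], [0, 0, 0], [0, 0, 0], [0, 0, 0]], fingers=[0.5, 0.5, 0.5, 0.5, 0.5, 0.5, 0.5, 0.5, 0.5, 0.5])

```text
time: 58.55
ee_pos: [0.5945, -0.2889, 0.2379]
eef_rot: [1.0, -0.013, -0.001, -0.0]
contact_force: [0.3, 0.8, 0.7]
finger_gap: 0.5
grasp_force: 0.0
```

```bash
python3 - <<'E'
from h import *
pose(); c=load("wrist"); print(find(c,(.45,.75,-.42,0),.018)); 
b=load("side"); a=load("scene"); print(find(b,(.45,.75,-.4,0),.018))
im=topdown(a,.083,.5,.78,-.02,.22,1500); 
for q in (a,b):
    P=proj(q,[[.5481+0,.024,0.003]]) 
cv2.imwrite("pics/fin.png",np.hstack([a["image"][80:400,150:470],b["image"][80:400,200:520]]))
E
```

```text
t 58.55 pos [ 0.5945 -0.2889  0.2379] x [ 1.    -0.026 -0.001] y [-0.026 -1.    -0.   ] z [-0.001  0.    -1.   ] j [ 0.18  0.5   0.3   1.49 -0.15  1.18 -1.09] F [0.3 0.8 0.7] gap 0.5
[(0.5945, -0.2895, 75, 14, 178.6), (0.5985, -0.1851, 57, 16, 178.0), (0.6005, -0.103, 39, 18, 176.7), (0.5975, -0.0645, 39, 19, 175.6)]
[(0.5935, -0.291, 73, 16, 179.0)]
```

View pics/fin.png

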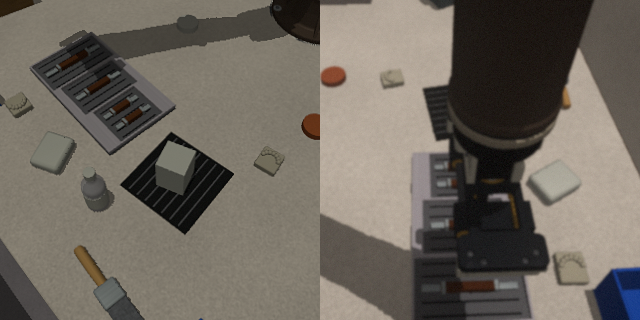

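All four carvers lie flat and straight in their rows, and the beaker stands mouth-down within the mat at (175,167). I'm handing the job in.

```bash
python3 -c "
from plant import finish_job
print(finish_job())"
```

```text
the job is handed in; nothing more can be done
None
```

I handed the job in at about 59 s: all four carvers I found (two short, one medium, one long) lie flat in their matching tray rows, the beaker stands mouth-down within the mat, and I had to straighten the long carver once after it was knocked askew.

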